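Demagnetise the scraper

ROBOT

A 7-joint arm with a two-finger parallel gripper is mounted at the origin on a cart in front of the work surface, level with it; the furniture and walls round the work are solid. World frame = base frame: x ahead of the robot, y to its left, z up, the work surface at z = 0. Lengths are in m, angles in rad, forces in N, time in s.
With the tool pointing down it reaches from about 0.4 to 0.85 m from the base axis. Payload 4.5 kg.
Tool frame: the origin (TCP) lies on the centre line of the jaws, within the pads' length; the fingertips stand ahead of it and the grasp point (between the pads) lies 6 mm ahead of it (r.tcp_to_tips is the x of the fingertips in the tool frame, in m); x points along the fingers, y is the direction in which the jaws open and shut, and the axes are right-handed (so a half turn about x gives the same grasp; the last joint's range is limited). The gripper opens to 88 mm and grips with 3 to 60 N. Pads are 18 mm wide; open, the fingers measure 123 mm over their backs; the gripper's body (75 mm by 187 mm) begins 45 mm behind the grasp point.
Start: joints at [1.228, 0.689, -0.195, 1.565, 0.157, 0.902, -0.215], TCP at [0.23, -0.581, 0.264] pointing down, gripper open.
Joint ranges: [-3.01, 3.01], [-0.46, 2.08], [-1.47, 1.51], [0.13, 2.56], [-1, 4.14], [0.04, 2.09], [-2.66, 2.66]. Speed limits (rad/s): [2.57, 2.57, 3.14, 3.14, 3.14, 3.14, 3.14].

INTERFACE

Orientations are given as a unit quaternion [x, y, z, w].
In Python, from plant import r gives the robot as it stands.
- The arm moves only by the tool play_rows, never from a script. Its argument "targets" is a list of rows, each a list of 3 entries, a list of its own where there are three numbers: the turn, a rotation vector about the world's x, y, z in rad, then the shift along the world's x, y, z in units of 40 mm (1.0 is 40 mm), then the closure in counts, from 0 (fully open) to 255 (shut). A call has 1 to 5 rows; each row shifts and turns the commanded pose from where the row before left it; what a row does not reach is not made up. A row lasts 1/10 s, in which the tool goes at most 50 mm and 8.59 degrees, less where a joint would pass 70% of its speed; a pose out of reach is approached as far as the arm can. A call is refused whole if a number of a shift passes 1 or a number of a turn 0.15, either way. A call with a gripper value outside its range is refused whole. The fingers move at their own pace and stop on an object; "newtons" is the grip in N (left out, the last holds). Time passes only in rows, so rows that do not move let the fingers close. It gives the time, the measured TCP pose, the force and the opening at its end, in the units of the state.
- r.get_state(): the state, without advancing time (a new reading comes with each control period).
- r.snapshot(name): name is "side" or "top" or "wrist"; returns a dict with "color" (420x560x3 uint8, red, green, blue), "fx", "fy", "cx", "cy" (pixels), "dist" ([k1, k2, p1, p2, k3] as OpenCV has them; the pictures are not rectified), "cam_to_world" (4x4, takes a point from camera to world coordinates). Camera axes: x right, y up, looking along -z (the intrinsics and any distortion apply to the point x, -y, -z); pixel columns grow to the right and rows downward; lengths in m; the calibration is good to about 2 mm. A picture is of the moment at which its call begins. There is no depth.
- r.finish_job(): hands the job in, once; it reports no verdict.
The state is a dict: "clock": time; "q": joint angles; "qd": joint speeds; "joint_torque": joint torques, N m; "tool_pos": TCP position; "eef_rot": TCP orientation; "contact_force": force on the tool from outside, world axes, zero at the start; "moment": the same for the moment, N m; "opening": opening from 0.0 (shut) to 1.0 (fully open).
Only numpy, scipy, OpenCV 4.12 (cv2) and the standard library are available. Lean on these libraries where they do the work, as an engineer would, in place of code of your own. Each camera call takes 0.05 s, during which the arm holds its last target.

TASK

The steel scraper has become magnetic: draw it out of the wooden tool block and use the tip of its blade to lever the demagnetiser's hinged steel cover up until it stands upright or leans back, keeping the gripper itself off the demagnetiser and its cover. Then gently lower the upright blade through the slot until about three quarters of it is inside, with the handle still clear above the top, and finish while holding it still there in the gripper, not pressing hard on the slot. Do not shift the flux pot, the stone box or the brass tin.

Things in the scene. Friction and masses are not known exactly. Their poses are not given: they have to be found in the camera images.
- scraper_handle (a point): centre of the scraper's green block handle, 16 mm (its x) by 24 mm (its y) by 70 mm (its z, pointing from blade to handle end), so 35 mm from the shoulder where the blade begins. At the start the scraper stands upright in the tool block, handle up, its shoulder resting on the block's top; grip it across the 24 mm. It may equally be used a half turn round.
- scraper_tip (a point): the middle of the scraper blade's lower end, 100 mm below the handle's centre along the scraper's own z; same axes as scraper_handle
- block_top (a point): centre of the top of the fixed wooden tool block (64 mm along its x, 70 mm along its y, 75 mm high), at the mouth of its slot, which is 8 mm (x) by 23 mm (y) and open down to the bench; z up
- slot_mouth (a point): centre of the slot in the demagnetiser's top, level with its top face, 74 mm above the bench; axes as demagnetiser, z up. The slot is 6 mm (x) by 22 mm (y) with a 2 mm chamfer round it, straight for 12 mm and then hollow inside, free to 64 mm below the mouth
- cover_hinge (a point): middle of the hinge line of the steel cover, fixed on the demagnetiser, 30 mm behind (+x) the slot and 2.5 mm above the top; axes as slot_mouth, the hinge line runs along y
- cover_lip (a point): outer edge of the lip of the steel cover, a plate 50 mm wide (y), 3 mm thick, lying over the slot and reaching 62 mm forward (-x) from the hinge to the box's front face. There its lip bends 45 degrees forward and up; shut, its end is about 12 mm in front of the face and 12 mm above the top. Below the lip, in front of the box, is free space for a blade tip. Axes turn with the cover
- cover (a joint): hinge of the cover: 0 flat and shut, growing as the front lip rises and swings back, pi/2 standing upright, 1.9 at its stop leaning back; it has light friction (about 0.5 N at the lip) and stays where it is left
- flux_pot: round beige flux pot, 53 mm across, 32 mm high, loose; origin at the centre of its underside
- stone_box: small white stone box with clear blue-tinted lid, 44x42x22 mm, loose; origin at the centre of its underside
- brass_tin: round brass tin, 62 mm across, 23 mm high, loose; origin at the centre of its underside
- scraper: the loose steel scraper, 0.09 kg: origin in the middle of the shoulder between handle and blade; axes as scraper_handle. The blade runs 65 mm along -z, 4 mm thick (x) and 20 mm wide (y); its last 6 mm step down to 1.8 by 12 mm.
- demagnetiser: fixed grey box with black top, 80 mm (its x) by 90 mm (its y) by 74 mm high; its front (-x) has a red switch. Origin at the centre of its underside; the slot lies 8 mm in front (-x) of the box's centre, so its front face is 32 mm in front of the slot
Mind the look-alikes: they are no part of the job. Of the things like the scraper, leave any that is blue, orange or red; of the rest the smaller one is meant.

How it is judged:
On the way, in this order (a step that is already met when the one before it is completed fails the run):
1. the scraper is lifted clear out of the tool block while the cover is still shut (z of scraper_tip in the frame of block_top above 0.002 m and value of joint cover below 0.3 rad), for 0.1 s.
2. the cover stands open (over 1.3 rad), the scraper still in the gripper (value of joint cover above 1.3 rad and contact force between the fingers and scraper above 1 N), for 0.2 s.
At the end, for the whole second after the job is handed in: The blade stands upright (within 0.12 rad) in the demagnetiser's slot with its tip 38 to 60 mm below the mouth (so 5 to 27 mm of blade shows under the handle), held still by the gripper (finger force over 2 N), pressing on the demagnetiser with less than 8 N, and the cover is open over 1.3 rad (z of scraper_tip in the frame of slot_mouth between -0.06 and -0.038 m and horizontal distance between scraper_tip and slot_mouth below 0.008 m and angle between scraper_tip's own z axis and vertical below 0.12 rad and angle between the x axis of scraper_tip and the x axis of slot_mouth, either way round below 0.15 rad and value of joint cover above 1.3 rad and contact force between the fingers and scraper above 2 N and contact force between scraper and demagnetiser below 8 N and linear speed of scraper below 0.02 m/s); the arm keeps its last pose, push and grip.
It fails at once if the gripper or arm touches the demagnetiser or its cover (contact force between any of the fingers, the arm and demagnetiser above 1 N).
It fails at once if the blade is pushed at the demagnetiser with more than 40 N (contact force between scraper and demagnetiser above 40 N).
It fails at once if a bystander is shifted by more than 20 mm (distance of any of flux_pot, stone_box, brass_tin from where it was at the start of the episode above 0.02 m).
It also fails if it takes over 58 s, if anything falls off the work surface, if the arm or the gripper's body presses on something with over 40 N, if the wrist force passes 120 N, or if a joint passes its speed limit or range.

## Working session

There is one attempt and no reset: what is moved stays moved. The work goes in short steps, Python scripts to look and compute and a tool call to move; the robot and the scene stay as the last step left them, time stands still between calls to the robot, and variables do not carry over. Pictures are saved under pics/ and viewed, and the job is handed in when it is done.

Besides the shell and the picture viewer there is one more tool, called as name(argument=value, ...) on one line, values as JSON. play_rows: Moves the arm, as the interface text tells. Its arguments: {"type":"object","properties":{"targets":{"type":"array","items":{"type":"array"}},"newtons":{"type":"number"}},"required":["targets"]}

```bash
ls; mkdir -p pics; python3 - <<'E'
from plant import r
import cv2
s=r.get_state(); print({k:s[k] for k in('clock','tool_pos','eef_rot','opening','contact_force')}, r.tcp_to_tips)
for n in('side','top','wrist'):
    p=r.snapshot(n); cv2.imwrite(f'pics/{n}0.png',p['color'][:,:,::-1]); print(n,p['fx'],p['cx'],p['cy'],p['dist'],p['cam_to_world'].__repr__())
E
```

```text
pics
{'clock': 0.0, 'tool_pos': array([ 0.22970302, -0.58062852,  0.26292335]), 'eef_rot': array([-0.69442556, -0.13306844,  0.6947567 , -0.13182969]), 'opening': 1.0006551273467177, 'contact_force': array([ 0.13916515, -0.51219823, -1.07757896])} 0.025
side 518.6623611207051 281.71099039847326 207.01469145835594 [-0.19330344  0.          0.          0.          0.        ] array([[-0.82842333,  0.36818034, -0.42208768,  0.11931226],
       [-0.56009415, -0.54044449,  0.62786487,  0.66958091],
       [ 0.00305254,  0.75654675,  0.65393248,  0.7307604 ],
       [ 0.        ,  0.        ,  0.        ,  1.        ]])
top 544.2015744884729 276.20205373205835 212.79248755506669 [-0.22406774  0.          0.          0.          0.        ] array([[-0.01744097,  0.99483269, -0.1000187 ,  0.41216066],
       [-0.99944291, -0.01449958,  0.03006033,  0.09981604],
       [ 0.02845477,  0.10048726,  0.99453137,  1.20392212],
       [ 0.        ,  0.        ,  0.        ,  1.        ]])
wrist 295.2515300789294 277.886615351938 213.85105529821232 [-0.02239241  0.          0.          0.          0.        ] array([[ 0.36728481,  0.8824541 ,  0.29389901,  0.30543103],
       [-0.93010721,  0.34899809,  0.11445921, -0.551395  ],
       [-0.00156519, -0.31539672,  0.94895862,  0.38420771],
       [ 0.        ,  0.        ,  0.        ,  1.        ]])
```

View pics/side0.png

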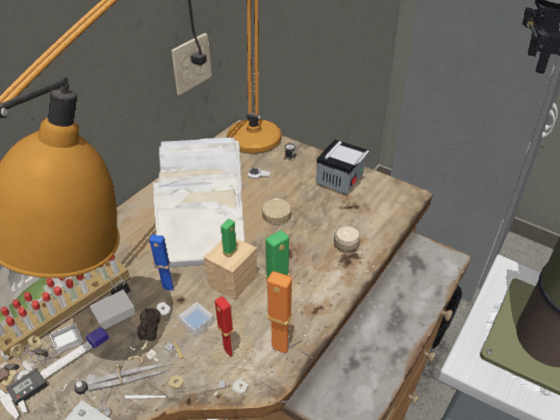

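View pics/top0.png

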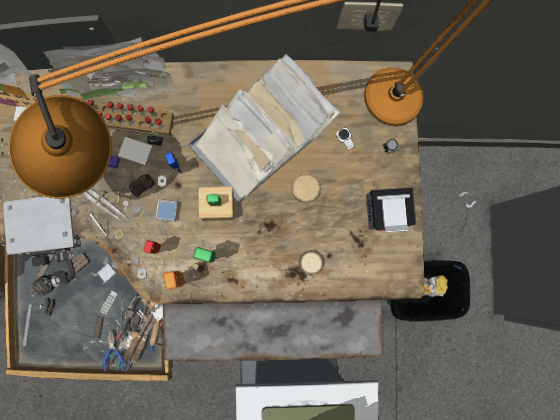

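View pics/wrist0.png

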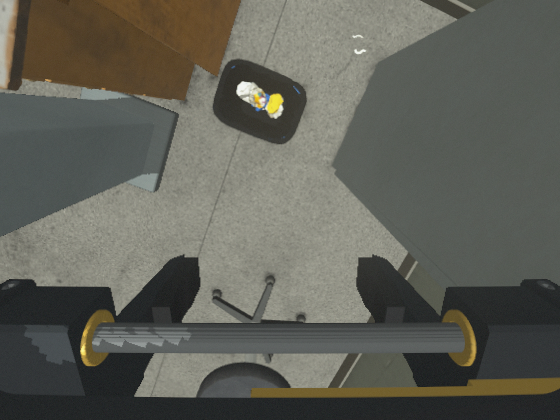

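Two green candidates remain after leaving blue, orange and red: the one in the wooden block (top 213,200; side 228,237) and a larger one standing to its front (top 204,255; side 277,255). The smaller one, in the tool block, fits the description. I'll enlarge both to confirm and check the demagnetiser.

```bash
cat > h.py <<'E'
import numpy as np,cv2
from plant import r
def K(p): return np.array([[p['fx'],0,p['cx']],[0,p['fy'],p['cy']],[0,0,1.]])
def ray(p,uv):
    q=cv2.undistortPoints(np.array([[uv]],float),K(p),np.array(p['dist'])).ravel()
    T=np.array(p['cam_to_world']); d=T[:3,:3]@np.array([q[0],-q[1],-1.]); return T[:3,3],d/np.linalg.norm(d)
def onz(p,uv,z):
    o,d=ray(p,uv); return o+d*(z-o[2])/d[2]
def tri(p1,u1,p2,u2):
    a,d=ray(p1,u1); b,e=ray(p2,u2)
    s=np.linalg.lstsq(np.c_[d,-e],b-a,rcond=None)[0]
    A=a+d*s[0];B=b+e*s[1]; return (A+B)/2,np.linalg.norm(A-B)
def proj(p,X):
    T=np.array(p['cam_to_world']); c=T[:3,:3].T@(np.asarray(X,float).reshape(-1,3)-T[:3,3]).T
    c=(c.T*[1,-1,-1]); return cv2.projectPoints(c,np.zeros(3),np.zeros(3),K(p),np.array(p['dist']))[0].reshape(-1,2)
def crop(p,x0,y0,w,h,f,name):
    cv2.imwrite('pics/'+name,cv2.resize(p['color'][y0:y0+h,x0:x0+w,::-1],None,fx=f,fy=f,interpolation=cv2.INTER_CUBIC))
E
python3 - <<'E'
from h import *
s=r.snapshot('side');t=r.snapshot('top')
a=cv2.resize(s['color'][205:305,190:300],(440,400),interpolation=2);b=cv2.resize(t['color'][180:275,175:265],(360,380),interpolation=2)
im=np.zeros((400,800,3),np.uint8);im[:,:440]=a;im[:380,440:]=b;cv2.imwrite('pics/c1.png',im[:,:,::-1])
a=cv2.resize(s['color'][135:200,310:375],(400,400),interpolation=2);b=cv2.resize(t['color'][175:240,360:425],(400,400),interpolation=2)
cv2.imwrite('pics/c2.png',np.hstack([a,b])[:,:,::-1])
E
```

```text
(no output)
```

View pics/c1.png

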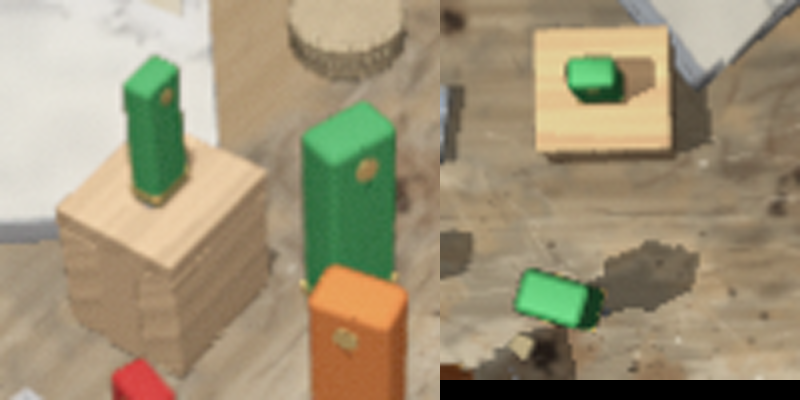

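View pics/c2.png

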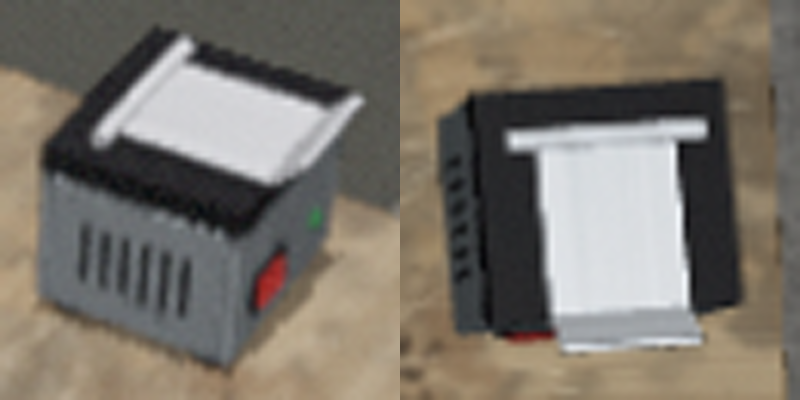

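The smaller green one stands in the block, with the larger one loose on the bench, so the block's scraper is the one. The cover's hinge is on the far side, and its lip faces the robot (top crop about 630,330). Now I'll measure.

```bash
python3 - <<'E'
from h import *
s=r.snapshot('side');t=r.snapshot('top')
hsv=cv2.cvtColor(t['color'],cv2.COLOR_RGB2HSV)
def biggest(m,box):
    x0,y0,x1,y1=box; mm=np.zeros_like(m); mm[y0:y1,x0:x1]=m[y0:y1,x0:x1]
    c=max(cv2.findContours(mm,cv2.RETR_EXTERNAL,cv2.CHAIN_APPROX_NONE)[0],key=cv2.contourArea); return c
def rect(c,z,n):
    P=np.array([onz(t,p,z)[:2] for p in c.reshape(-1,2)],np.float32)
    R=cv2.minAreaRect(P); print(n,np.round(R[0],4),np.round(np.array(R[1])*1000,1),round(R[2],1), 'pix',cv2.boundingRect(c))
g=cv2.inRange(hsv,(50,80,130),(85,255,255)); rect(biggest(g,(200,190,230,212)),.145,'handle top')
print(hsv[200,206:222,:].tolist())
b=cv2.inRange(hsv,(8,40,200),(28,160,255)); rect(biggest(b,(195,183,238,220)),.075,'block')
k=cv2.inRange(hsv,(0,0,0),(180,255,60)); 
k[:, :376]=0
c=biggest(k,(360,180,418,235)); print(cv2.boundingRect(c)); rect(cv2.convexHull(c),.074,'demag')
w=cv2.inRange(hsv,(0,0,190),(180,40,255)); rect(biggest(w,(375,190,420,240)),.077,'cover')
hs=cv2.cvtColor(s['color'],cv2.COLOR_RGB2HSV)
for n,(u,v) in dict(a=(376.5,191),).items(): pass
# demag top corners from crop: top view scale 400/65
f=65/400
for n,u in dict(BL=(470,93),BR=(722,80),FR=(742,300),FL=(493,335)).items():
    print(n,np.round(onz(t,(360+(u[0]-400+.5)*f-.5,175+(u[1]+.5)*f-.5),.074),4))
for n,u in dict(hl=(507,140),hr=(708,128),lipL=(562,350),lipR=(703,341),cL=(552,313),cR=(690,305)).items():
    print(n,np.round(onz(t,(360+(u[0]-400+.5)*f-.5,175+(u[1]+.5)*f-.5),{'l':.086,'h':.079,'c':.077}[n[0]]),4))
# tri: lip ends  side crop: scale same, x0=310,y0=135
S=lambda u:(310+(u[0]+.5)*f-.5,135+(u[1]+.5)*f-.5); T=lambda u:(360+(u[0]-400+.5)*f-.5,175+(u[1]+.5)*f-.5)
for n,a,bb in [('lip -y',(362,97),(703,341)),('lip +y',(278,182),(562,350)),('hingeL',(95,143),(507,148)),('hingeR',(190,50),(708,135)),('boxBL',(42,150),(470,93)),('boxFL',(238,232),(493,335)),('boxBR',(155,30),(722,80))]:
    X,e=tri(s,S(a),t,T(bb)); print(n,np.round(X,4),round(e,4))
# handle top corners in side
f=100/400
S=lambda u:(190+(u[0]+.5)*f-.5,205+(u[1]+.5)*f-.5);T=lambda u:(175+(u[0]-440+.5)*f-.5,180+(u[1]+.5)*f-.5)
for n,a,bb in [('handle top ctr',(153,78),(592,73)),('block +y-x',(170,270),(536,150)),('block +x+y',(57,208),(536,29))]:
    X,e=tri(s,S(a),t,T(bb)); print(n,np.round(X,4),round(e,4))
E
```

```text
handle top [0.5506 0.1933] [19.8 13.8] 89.1 pix (207, 194, 11, 8)
[[23, 87, 176], [67, 133, 186], [67, 125, 217], [67, 125, 215], [67, 126, 213], [67, 126, 213], [67, 127, 211], [67, 126, 211], [67, 126, 208], [67, 127, 207], [67, 127, 201], [67, 129, 188], [67, 148, 105], [67, 158, 55], [49, 96, 64], [16, 101, 116]]
block [0.5506 0.1932] [67.3 63.1] 89.9 pix (199, 187, 33, 31)
(376, 188, 39, 42)
demag [ 0.5321 -0.1853] [84.1 85.8] 2.5 pix (376, 188, 39, 42)
cover [ 0.5271 -0.1849] [63.  66.1] 3.1 pix (378, 195, 31, 31)
BL [ 0.5721 -0.1364  0.074 ]
BR [ 0.5759 -0.2264  0.074 ]
FR [ 0.4989 -0.2302  0.074 ]
FL [ 0.4884 -0.1415  0.074 ]
hl [ 0.555  -0.1477  0.079 ]
hr [ 0.5584 -0.2192  0.079 ]
lipL [ 0.482  -0.1627  0.086 ]
lipR [ 0.4842 -0.2123  0.086 ]
cL [ 0.4954 -0.1617  0.077 ]
cR [ 0.4973 -0.2106  0.077 ]
lip -y [ 0.4838 -0.2119  0.0879] 0.0005
lip +y [ 0.4861 -0.1626  0.0787] 0.008
hingeL [ 0.5538 -0.1474  0.0769] 0.003
hingeR [ 0.5567 -0.2199  0.0755] 0.0007
boxBL [ 0.5717 -0.1369  0.073 ] 0.0013
boxFL [ 0.4911 -0.1416  0.0679] 0.0052
boxBR [ 0.5758 -0.2266  0.0735] 0.0003
handle top ctr [0.5497 0.1919 0.1423] 0.0013
block +y-x [0.5183 0.2273 0.0748] 0.0015
block +x+y [0.5819 0.227  0.0749] 0.0021
```

```bash
cat >> h.py <<'E'
from scipy.spatial.transform import Rotation as R
def need(pos,xa,ya):
    "shift units and world rotvec to bring tool to pos with axes xa (fingers), ya"
    s=r.get_state(); xa=np.array(xa,float);xa/=np.linalg.norm(xa); ya=np.array(ya,float);ya-=xa*(ya@xa);ya/=np.linalg.norm(ya)
    W=np.c_[xa,ya,np.cross(xa,ya)]; C=R.from_quat(s['eef_rot']).as_matrix()
    print('t',round(s['clock'],2),'pos',np.round(s['tool_pos'],4),'open',round(s['opening'],3),'F',np.round(s['contact_force'],1),'q',np.round(s['q'],2))
    print('  need shift',np.round((np.array(pos)-s['tool_pos'])/.04,2),'turn',np.round(R.from_matrix(W@C.T).as_rotvec(),3),'xaxis',np.round(C[:,0],3),'yaxis',np.round(C[:,1],3))
E
python3 - <<'E'
from h import *
need((.55,.193,.30),(0,0,-1),(0,1,0))
need((.55,.193,.30),(0,0,-1),(0,-1,0))
E
```

```text
t 0.35 pos [ 0.2299 -0.581   0.2635] open 1.001 F [0.  0.3 0.6] q [ 1.23  0.69 -0.19  1.57  0.16  0.9  -0.22]
  need shift [ 8.   19.35  0.91] turn [ 0.000e+00 -1.000e-03  2.765e+00] xaxis [-0.  0. -1.] yaxis [ 0.368 -0.93  -0.   ]
t 0.35 pos [ 0.2299 -0.581   0.2635] open 1.001 F [0.  0.3 0.6] q [ 1.23  0.69 -0.19  1.57  0.16  0.9  -0.22]
  need shift [ 8.   19.35  0.91] turn [-0.    -0.    -0.377] xaxis [-0.  0. -1.] yaxis [ 0.368 -0.93  -0.   ]
```

play_rows(targets=[[[0, 0, -0.1], [0.7, 0.8, 0.3], 0], [[0, 0, -0.1], [0.7, 0.8, 0.3], 0], [[0, 0, -0.1], [0.7, 0.9, 0.3], 0], [[0, 0, -0.08], [0.7, 0.9, 0], 0], [[0, 0, 0], [0.6, 1, 0], 0]])

```text
clock: 0.85
tool_pos: [0.3676, -0.404, 0.3003]
eef_rot: [0.708, -0.002, -0.707, -0.001]
contact_force: [1.0, -0.5, -0.1]
opening: 1.0
```

play_rows(targets=[[[0, 0, 0], [0.5, 1, 0], 0], [[0, 0, 0], [0.5, 1, 0], 0], [[0, 0, 0], [0.5, 1, 0], 0], [[0, 0, 0], [0.5, 1, 0], 0], [[0, 0, 0], [0.5, 1, 0], 0]])

```text
clock: 1.35
tool_pos: [0.4666, -0.2035, 0.2999]
eef_rot: [0.707, -0.001, -0.707, -0.001]
contact_force: [1.0, 0.0, 0.1]
opening: 1.003
```

play_rows(targets=[[[0, 0, 0], [0.4, 1, 0], 0], [[0, 0, 0], [0.4, 1, 0], 0], [[0, 0, 0], [0.3, 1, 0], 0], [[0, 0, 0], [0.3, 1, 0], 0], [[0, 0, 0], [0.3, 1, 0], 0]])

```text
clock: 1.85
tool_pos: [0.5343, -0.0034, 0.2999]
eef_rot: [0.707, -0.001, -0.707, -0.001]
contact_force: [0.2, -0.5, 0.1]
opening: 0.998
```

```bash
python3 - <<'E'
from h import *
need((.55,.193,.27),(0,0,-1),(0,-1,0))
E
```

```text
t 1.85 pos [ 0.5343 -0.0034  0.2999] open 0.998 F [ 0.2 -0.5  0.1] q [-0.04  0.52 -0.06  1.8   0.04  0.82 -1.7 ]
  need shift [ 0.39  4.91 -0.75] turn [0.    0.    0.003] xaxis [ 0. -0. -1.] yaxis [-0.003 -1.     0.   ]
```

play_rows(targets=[[[0, 0, 0], [0.1, 1, 0], 0], [[0, 0, 0], [0.1, 1, 0], 0], [[0, 0, 0], [0.1, 1, 0], 0], [[0, 0, 0], [0.1, 1, 0], 0], [[0, 0, 0], [0, 0.9, 0], 0]])

```text
clock: 2.35
tool_pos: [0.5502, 0.1932, 0.2998]
eef_rot: [0.707, -0.001, -0.707, -0.001]
contact_force: [0.1, 0.1, -0.6]
opening: 1.003
```

```bash
python3 - <<'E'
from h import *
need((.55,.193,.27),(0,0,-1),(0,-1,0))
w=r.snapshot('wrist'); cv2.imwrite('pics/w1.png',w['color'][:,:,::-1])
print(proj(w,[[.55,.193,.145],[.55,.205,.145],[.55,.181,.145]]))
E
```

```text
t 2.35 pos [0.5502 0.1932 0.2998] open 1.003 F [ 0.1  0.1 -0.6] q [-0.39  0.59 -0.05  1.66  0.03  0.9  -2.02]
  need shift [-0.   -0.   -0.75] turn [-0.001  0.001  0.002] xaxis [ 0.001  0.001 -1.   ] yaxis [-0.002 -1.    -0.001]
[[277.43360642 204.03458106]
 [265.11914375 204.06779951]
 [289.75008653 204.00212235]]
```

View pics/w1.png

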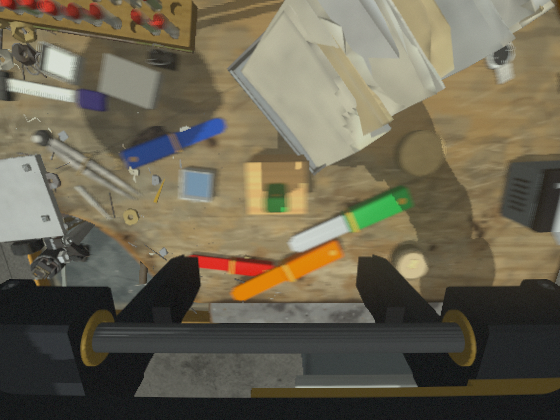

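```bash
python3 - <<'E'
from h import *
w=r.snapshot('wrist'); crop(w,230,150,100,75,8,'w1c.png')
print((proj(w,[[x,y,.145] for x in(.542,.558) for y in (.181,.205)])-[230,150])*8)
E
```

```text
[[555.07715872 486.18393176]
 [359.3788528  484.56470695]
 [558.92314502 359.7393593 ]
 [359.77656628 358.13567588]]
```

View pics/w1c.png

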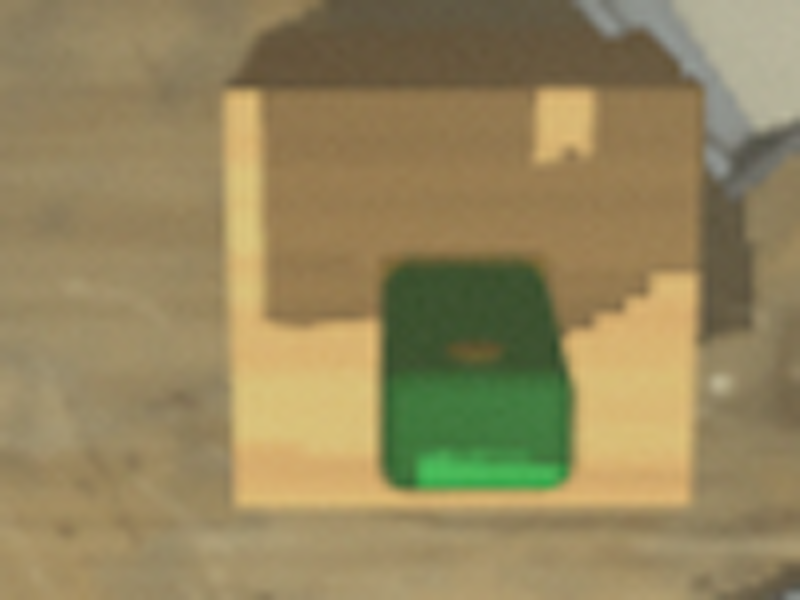

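The handle top is centred about 2 mm toward -y of my first estimate, so I'll use y = 0.1915. Descending to grasp slightly above the handle's centre.

play_rows(targets=[[[0, 0, 0], [0, -0.04, -0.9], 0], [[0, 0, 0], [0, 0, -0.9], 0], [[0, 0, 0], [0, 0, -0.9], 0], [[0, 0, 0], [0, 0, -0.9], 0], [[0, 0, 0], [0, 0, -0.8], 0]])

```text
clock: 2.95
tool_pos: [0.5498, 0.1884, 0.1222]
eef_rot: [-0.707, 0.002, 0.707, 0.001]
contact_force: [0.2, 0.4, 0.9]
opening: 1.004
```

play_rows(targets=[[[0, 0, 0], [0, 0, 0], 255], [[0, 0, 0], [0, 0, 0], 255], [[0, 0, 0], [0, 0, 0], 255], [[0, 0, 0], [0, 0, 0], 255], [[0, 0, 0], [0, 0, 0], 255]], newtons=50)

```text
clock: 3.45
tool_pos: [0.5508, 0.1895, 0.1252]
eef_rot: [0.708, -0.001, -0.706, -0.001]
contact_force: [0.7, -0.5, -0.3]
opening: 0.571
```

play_rows(targets=[[[0, 0, 0], [0, 0, 0], 255], [[0, 0, 0], [0, 0, 0], 255], [[0, 0, 0], [0, 0, 0], 255]])

```text
clock: 3.75
tool_pos: [0.5501, 0.1894, 0.1239]
eef_rot: [0.707, -0.001, -0.707, -0.001]
contact_force: [0.1, 0.7, 0.8]
opening: 0.299
```

play_rows(targets=[[[0, 0, 0], [0, 0, 0], 255], [[0, 0, 0], [0, 0, 0], 255], [[0, 0, 0], [0, 0, 0], 255]])

```text
clock: 4.05
tool_pos: [0.5501, 0.1899, 0.1238]
eef_rot: [0.707, -0.001, -0.707, -0.001]
contact_force: [0.5, 1.9, 1.3]
opening: 0.269
```

play_rows(targets=[[[0, 0, 0], [0, 0, 0.2], 255], [[0, 0, 0], [0, 0, 0.3], 255], [[0, 0, 0], [0, 0, 0.5], 255], [[0, 0, 0], [0, 0, 0.5], 255], [[0, 0, 0], [0, 0, 0.5], 255]])

```text
clock: 4.55
tool_pos: [0.5499, 0.1883, 0.2053]
eef_rot: [-0.707, 0.002, 0.707, 0.001]
contact_force: [0.9, -0.5, -1.7]
opening: 0.275
```

```bash
python3 - <<'E'
from h import *
need((.55,.1915,.27),(0,0,-1),(0,-1,0))
s=r.snapshot('side'); crop(s,170,170,140,105,5,'s2.png')
E
```

```text
t 4.55 pos [0.5499 0.1883 0.2053] open 0.275 F [ 0.9 -0.5 -1.7] q [-0.38  0.7  -0.05  1.76  0.05  0.68 -2.03]
  need shift [0.   0.08 1.62] turn [ 0.001 -0.     0.004] xaxis [-0.    -0.001 -1.   ] yaxis [-0.004 -1.     0.001]
```

View pics/s2.png

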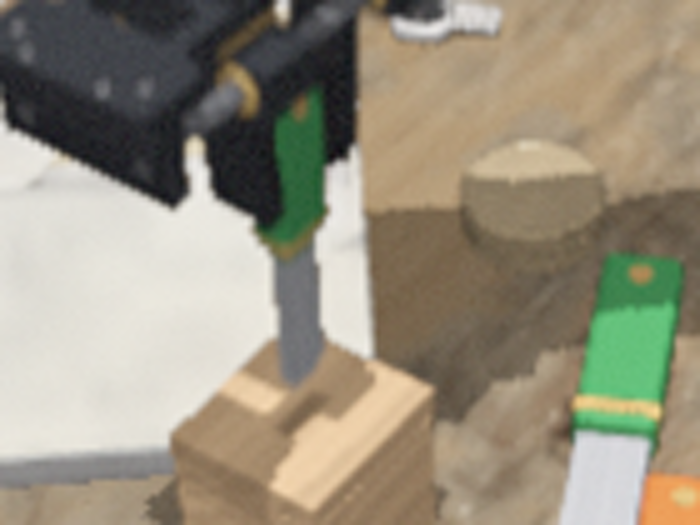

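play_rows(targets=[[[0, 0, 0], [0, -0.3, 0.8], 255], [[0, 0, 0], [0, -0.7, 0.8], 255], [[0, 0, 0], [-0.4, -1, 0], 255], [[0, 0, 0], [-0.4, -1, 0], 255], [[0, 0, 0], [-0.4, -1, 0], 255]])

```text
clock: 5.1
tool_pos: [0.5009, 0.0268, 0.2682]
eef_rot: [0.707, -0.002, -0.707, -0.001]
contact_force: [1.6, -1.1, -1.2]
opening: 0.265
```

play_rows(targets=[[[0, 0, 0], [-0.4, -1, 0], 255], [[0, 0, 0], [-0.4, -1, 0], 255], [[0, 0, 0.1], [-0.5, -1, 0], 255], [[0, 0, 0.1], [-0.5, -1, 0], 255], [[0, 0, 0.1], [-0.5, -1, 0], 255]])

```text
clock: 5.6
tool_pos: [0.4083, -0.1729, 0.268]
eef_rot: [-0.699, -0.105, 0.699, -0.106]
contact_force: [0.8, -0.5, -0.3]
opening: 0.269
```

play_rows(targets=[[[0, 0, 0.1], [-0.5, -1, 0], 255], [[0, 0, 0.12], [-0.5, -0.6, 0], 255], [[0, 0, 0], [0, 0, 0], 255]])

```text
clock: 5.9
tool_pos: [0.3651, -0.2395, 0.2676]
eef_rot: [-0.683, -0.177, 0.686, -0.178]
contact_force: [0.2, -0.1, -1.0]
opening: 0.27
```

```bash
python3 - <<'E'
from h import *
b=.52;a=1.05
need((.37,-.237,.27),(0,0,-1),(np.sin(b),-np.cos(b),0))
E
```

```text
t 5.9 pos [ 0.3651 -0.2395  0.2676] open 0.27 F [ 0.2 -0.1 -1. ] q [ 0.65  0.45 -0.27  2.1   0.21  0.62 -0.82]
  need shift [0.12 0.06 0.06] turn [ 0.002 -0.004  0.012] xaxis [-0.004 -0.002 -1.   ] yaxis [ 0.487 -0.874 -0.   ]
```

Now tilt the tool 60° forward.

play_rows(targets=[[[0.07, -0.13, 0], [0, 0, 0], 255], [[0.07, -0.13, 0], [0, 0, 0], 255], [[0.07, -0.13, 0], [0, 0, 0], 255], [[0.07, -0.13, 0], [0, 0, 0], 255], [[0.07, -0.13, 0], [0, 0, 0], 255]])

```text
clock: 6.4
tool_pos: [0.3704, -0.2337, 0.2666]
eef_rot: [0.873, 0.228, -0.416, 0.116]
contact_force: [0.8, 0.4, -3.1]
opening: 0.267
```

play_rows(targets=[[[0.07, -0.13, 0], [0, 0, 0], 255], [[0.07, -0.13, 0], [0, 0, 0], 255], [[0, 0, 0], [0, 0, 0], 255]])

```text
clock: 6.7
tool_pos: [0.3671, -0.2332, 0.2601]
eef_rot: [0.926, 0.241, -0.282, 0.071]
contact_force: [-0.3, -0.2, -1.0]
opening: 0.27
```

```bash
python3 - <<'E'
from h import *
b=.52;a=1.05
need((.37,-.237,.27),(np.sin(a)*np.cos(b),np.sin(a)*np.sin(b),-np.cos(a)),(np.sin(b),-np.cos(b),0))
s=r.snapshot('side'); crop(s,270,90,160,120,5,'s3.png')
t=r.snapshot('top'); crop(t,340,150,120,100,6,'t3.png')
S=r.get_state();C=R.from_quat(S['eef_rot']).as_matrix();tip=S['tool_pos']+.114*C[:,0];print(tip)
print((proj(s,tip)-[270,90])*5,(proj(t,tip)-[340,150])*6)
E
```

```text
t 6.7 pos [ 0.3671 -0.2332  0.2601] open 0.27 F [-0.3 -0.2 -1. ] q [ 1.74  1.02 -1.26  2.35 -0.13  0.04 -0.07]
  need shift [ 0.07 -0.1   0.25] turn [ 0.029 -0.064  0.011] xaxis [ 0.724  0.407 -0.557] yaxis [ 0.487 -0.874 -0.006]
[ 0.45266271 -0.18820288  0.20029223]
[[563.64806888 124.02219981]] [[439.68180589 556.08381787]]
```

View pics/s3.png

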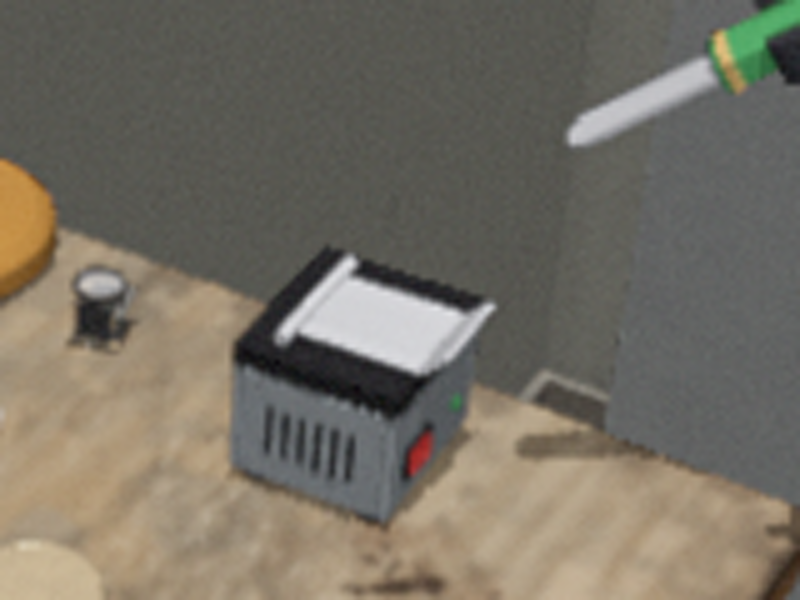

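View pics/t3.png

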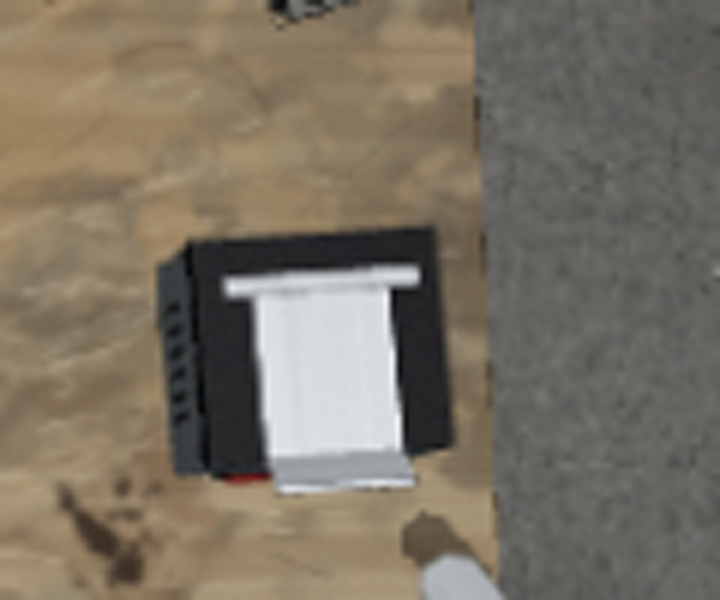

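```bash
python3 - <<'E'
from h import *
s=r.snapshot('side');t=r.snapshot('top')
X,e=tri(s,(270+572/5,90+135/5),t,(340+440/6,150+559/6)); print(X,e)
S=r.get_state();C=R.from_quat(S['eef_rot']).as_matrix();print(S['tool_pos']+.114*C[:,0]); print(C.T@(X-S['tool_pos']))
w=r.snapshot('wrist'); cv2.imwrite('pics/w3.png',w['color'][:,:,::-1]); print(proj(w,S['tool_pos']+.114*C[:,0]),proj(w,X))
E
```

```text
[ 0.45073962 -0.1904048   0.19483468] 0.0026776991293706175
[ 0.45353836 -0.18831352  0.2018452 ]
[0.11514924 0.00028971 0.00774268]
[[277.39308696 217.65077461]] [[277.73897921 225.73204691]]
```

View pics/w3.png

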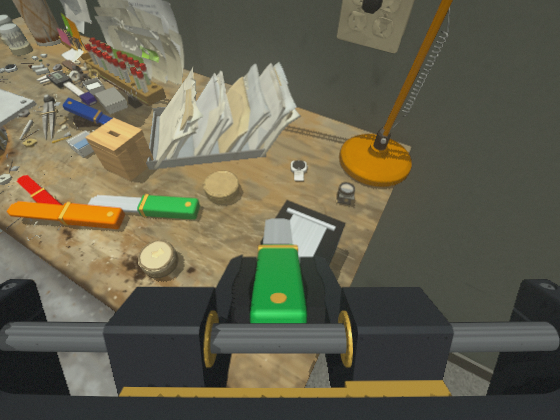

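play_rows(targets=[[[0, 0, 0], [0, 0, -0.7], 255], [[0, 0, 0], [0, 0, -0.7], 255], [[0, 0, 0], [0, 0, -0.7], 255], [[0, 0, 0], [0, 0, -0.6], 255], [[0, 0, 0], [0, 0, -0.2], 255]])

```text
clock: 7.45
tool_pos: [0.367, -0.2575, 0.1773]
eef_rot: [0.92, 0.255, -0.288, 0.082]
contact_force: [1.2, 0.0, -0.4]
opening: 0.267
```

```bash
cat >> h.py <<'E'
def look(tag,sb=(300,120,100,75,8),tb=(350,160,100,75,8)):
    s=r.snapshot('side');t=r.snapshot('top');w=r.snapshot('wrist'); crop(s,*sb,f's{tag}.png');crop(t,*tb,f't{tag}.png'); cv2.imwrite(f'pics/w{tag}.png',w['color'][:,:,::-1]); return s,t,w
def tipnow():
    S=r.get_state();C=R.from_quat(S['eef_rot']).as_matrix();p=S['tool_pos']+.114*C[:,0]; print('tip',np.round(p,4),'with 4mm',np.round(p+.004*C[:,2],4),'xax',np.round(C[:,0],3),'q',np.round(S['q'],2),'F',np.round(S['contact_force'],1)); return p
E
python3 - <<'E'
from h import *
p=tipnow(); s,t,w=look('4',(290,115,120,90,6),(350,160,100,75,8))
print((proj(s,p)-[290,115])*6,(proj(t,p)-[350,160])*8)
E
```

```text
tip [ 0.4473 -0.2095  0.1122] with 4mm [ 0.4454 -0.2107  0.1089] xax [ 0.705  0.422 -0.571] q [ 1.68  1.15 -1.08  2.29 -0.78  0.04  0.78] F [ 1.2  0.  -0.4]
[[565.5875626  192.40029329]] [[492.36484895 696.55065983]]
```

View pics/s4.png

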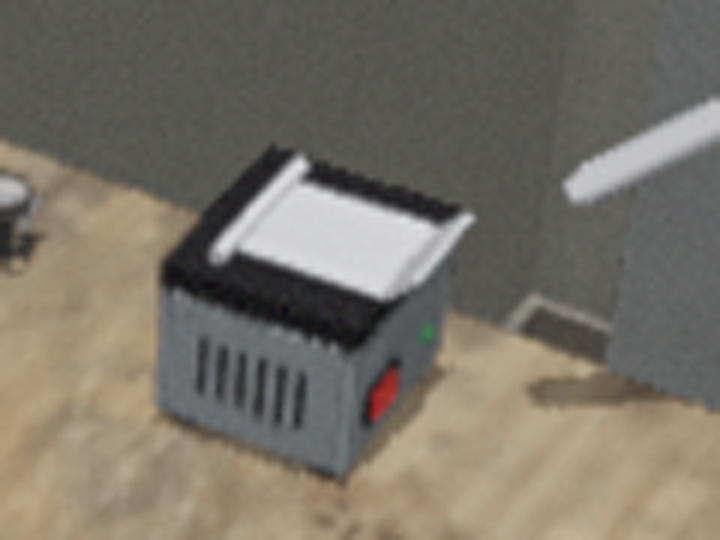

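View pics/t4.png

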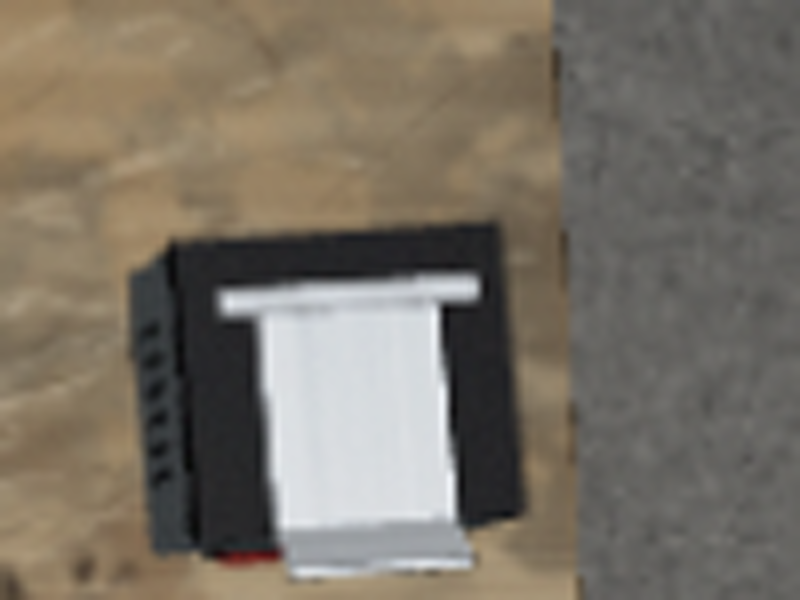

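```bash
cat > fk.py <<'E'
import numpy as np, itertools
from scipy.optimize import least_squares
from scipy.spatial.transform import Rotation as R
D=[([1.228,.689,-.195,1.565,.157,.902,-.215],(.23,-.581,.263),(0,0,-1)),
([-.04,.52,-.06,1.8,.04,.82,-1.7],(.5343,-.0034,.2999),(0,0,-1)),
([-.39,.59,-.05,1.66,.03,.9,-2.02],(.5502,.1932,.2998),(0,0,-1)),
([-.38,.7,-.05,1.76,.05,.68,-2.03],(.5499,.1883,.2053),(0,0,-1)),
([.65,.45,-.27,2.1,.21,.62,-.82],(.3651,-.2395,.2676),(0,0,-1)),
([1.74,1.02,-1.26,2.35,-.13,.04,-.07],(.3671,-.2332,.2601),(.724,.407,-.557)),
([1.68,1.15,-1.08,2.29,-.78,.04,.78],(.367,-.2575,.1773),(.705,.422,-.571))]
def fk(q,p,sg):
    h,L1,e1,L2,e2,L3,e3=p
    A=R.from_euler('z',sg[0]*q[0])*R.from_euler('y',q[1])*R.from_euler('z',sg[1]*q[2])
    B=A*R.from_euler('y',q[3])*R.from_euler('z',sg[2]*q[4]); C=B*R.from_euler('y',q[5])
    return np.array([0,0,h])+A.apply([e1,0,L1])+B.apply([e2,0,L2])+C.apply([e3,0,L3]),C.apply([0,0,1]),A,B,C
if __name__=='__main__':
    for sg in itertools.product([-1],[-1,1],[-1,1]):
        f=lambda p:np.concatenate([np.r_[(lambda o:np.r_[o[0]-d[1],.1*(o[1]-np.array(d[2]))])(fk(d[0],p,sg))] for d in D])
        s=least_squares(f,[.3,.5,0,.4,0,.23,0]); print(sg,s.cost,np.round(s.x,3)); 
        print(np.round([fk(d[0],s.x,sg)[1]-np.array(d[2]) for d in D[4:]],2).tolist())
E
python3 fk.py
```

```text
(-1, -1, -1) 0.0046814764880146525 [ 0.285  0.662 -0.062  0.382 -0.     0.331  0.034]
[[-0.01, -0.0, 0.0], [0.01, -0.01, 0.0], [0.0, -0.01, 0.0]]
(-1, -1, 1) 0.010968664785226364 [ 0.224  0.349  0.046  0.329 -0.094  0.049 -0.029]
[[0.09, 0.22, 0.03], [0.0, -0.01, -0.01], [-0.02, -0.02, -0.04]]
(-1, 1, -1) 0.03533028189030224 [-1.000e-03  8.600e-02  3.000e-02  6.990e-01  6.100e-01 -1.146e+00
 -4.050e-01]
[[-0.19, -0.14, 0.03], [-1.28, 0.21, -0.01], [-1.28, 0.11, -0.04]]
(-1, 1, 1) 0.06473937444003745 [-0.118  0.342 -0.298  0.749  0.548 -0.855 -0.449]
[[0.0, 0.01, 0.0], [-1.28, 0.21, 0.0], [-1.31, 0.14, 0.0]]
```

```bash
cat > fk2.py <<'E'
from fk import *
def fk(q,p):
    h,L1,e1,y1,L2,e2,L3,e3,y3=p
    A=R.from_euler('z',-q[0])*R.from_euler('y',q[1])*R.from_euler('z',-q[2])
    B0=A*R.from_euler('y',q[3]); B=B0*R.from_euler('z',-q[4]); C=B*R.from_euler('y',q[5])
    return np.array([0,0,h])+A.apply([e1,y1,L1])+B0.apply([e2,0,L2])+C.apply([e3,y3,L3]),C.apply([0,0,1]),C
f=lambda p:np.concatenate([fk(d[0],p)[0]-d[1] for d in D])
s=least_squares(lambda p:np.r_[f(p),(p[[3,8]])*.01],[.3,.5,0.03,0,.4,-0.03,.23,0,0]); P=s.x
if __name__=='__main__': print(np.round(P,3)); print(np.round(f(P).reshape(-1,3),3))
E
python3 fk2.py
```

```text
[ 0.363  0.563  0.011 -0.054  0.356  0.028  0.281 -0.001  0.005]
[[ 0.003 -0.002 -0.002]
 [ 0.001 -0.002  0.001]
 [-0.     0.001 -0.003]
 [-0.003 -0.003  0.005]
 [-0.002  0.004  0.004]
 [ 0.001 -0.001 -0.003]
 [ 0.001  0.001 -0.002]]
```

```bash
cat > ik.py <<'E'
from fk2 import *
lo=np.array([-3.01,-.46,-1.47,.13,-1,.04,-2.66]);hi=np.array([3.01,2.08,1.51,2.56,4.14,2.09,2.66])
# q7 offset
cs=[]
for q,y in ((D[0][0],(.368,-.93,0)),(D[1][0],(-.003,-1,0)),(D[2][0],(-.002,-1,0)),(D[4][0],(.487,-.874,0)),(D[5][0],(.487,-.874,-.006))):
    C=fk(q,P)[2]; v=C.inv().apply(y); cs.append((np.arctan2(v[1],v[0])+q[6]))
c7=np.angle(np.mean(np.exp(1j*np.array(cs))))
def q7for(q,ya):
    v=fk(q,P)[2].inv().apply(ya); a=np.arctan2(v[1],v[0])  # = c7 - q7
    return np.angle(np.exp(1j*(c7-a)))
def axes(a,b):
    return np.array([np.sin(a)*np.cos(b),np.sin(a)*np.sin(b),-np.cos(a)]),np.array([np.sin(b),-np.cos(b),0])
def ik(pos,xa,q0,reg=0.0,qr=None):
    g=lambda q:np.r_[fk(q,P)[0]-pos,.3*(fk(q,P)[1]-xa),reg*(q-(q0[:6] if qr is None else qr[:6]))]
    s=least_squares(g,np.clip(q0[:6],lo[:6]+1e-3,hi[:6]-1e-3),bounds=(lo[:6],hi[:6])); 
    return s.x,np.abs(g(s.x)[:6]).max()
if __name__=='__main__':
    print('c7',cs)
    rng=np.random.default_rng(0)
    tip=np.array([.488,-.186,.072])
    for a in (45,55,65):
        for b in (-60,-30,0,30,60,90):
            xa,ya=axes(np.radians(a),np.radians(b)); best=[]
            for k in range(30):
                q,e=ik(tip-.114*xa,xa,lo+(hi-lo)*rng.random(7))
                if e<2e-3:
                    m=np.min(np.minimum(q-lo[:6],hi[:6]-q)); best.append((m,np.round(np.r_[q,q7for(q,ya)],2).tolist()))
            best.sort(key=lambda x:-x[0]); print(a,b,len(best),[(round(m,2),q) for m,q in best[:2]])
E
python3 ik.py
```

```text
c7 [np.float64(-3.1415808620265557), np.float64(-3.148497939614737), np.float64(-3.138388513391994), np.float64(-3.132730337425771), np.float64(-3.138669529319476)]
45 -60 25 [(np.float64(0.13), [0.29, 1.06, -1.0, 2.43, 1.69, 1.61, 1.64]), (np.float64(0.13), [0.43, 1.23, -1.3, 2.43, 1.65, 1.92, 1.72])]
45 -30 0 []
45 0 0 []
45 30 13 [(np.float64(0.22), [1.5, 1.16, -1.19, 2.27, 1.86, 0.26, -2.04]), (np.float64(0.18), [1.27, 0.96, -0.76, 2.3, 3.95, 0.22, 2.11])]
45 60 16 [(np.float64(0.57), [1.25, 1.01, -0.75, 1.88, -0.27, 0.61, 0.45]), (np.float64(0.57), [1.19, 0.98, -0.63, 1.88, -0.43, 0.63, 0.6])]
45 90 15 [(np.float64(0.77), [1.06, 1.08, -0.7, 1.5, -0.05, 1.15, 0.57]), (np.float64(0.7), [1.1, 1.1, -0.77, 1.5, 0.01, 1.15, 0.52])]
55 -60 27 [(np.float64(0.11), [0.1, 1.18, -0.87, 2.45, 1.68, 1.78, 1.4]), (np.float64(0.11), [0.19, 1.25, -1.03, 2.45, 1.66, 1.94, 1.44])]
55 -30 0 []
55 0 0 []
55 30 13 [(np.float64(0.14), [1.49, 1.17, -0.94, 2.29, 3.86, 0.18, 2.4]), (np.float64(0.14), [1.62, 1.32, -1.2, 2.27, 1.99, 0.18, -2.0])]
55 60 15 [(np.float64(0.67), [1.35, 1.13, -0.79, 1.82, -0.32, 0.71, 0.57]), (np.float64(0.58), [1.31, 1.11, -0.72, 1.82, -0.42, 0.73, 0.67])]
55 90 15 [(np.float64(0.76), [1.1, 1.19, -0.71, 1.38, -0.11, 1.3, 0.64]), (np.float64(0.71), [1.12, 1.21, -0.76, 1.38, -0.08, 1.3, 0.6])]
65 -60 25 [(np.float64(0.14), [-0.17, 1.26, -0.55, 2.42, 1.67, 1.71, 1.16]), (np.float64(0.14), [-0.14, 1.27, -0.6, 2.42, 1.66, 1.76, 1.17])]
65 -30 0 []
65 0 0 []
65 30 11 [(np.float64(0.01), [1.67, 1.4, -1.07, 2.25, 4.13, 0.08, 2.32]), (np.float64(0.01), [1.72, 1.47, -1.16, 2.23, 1.66, 0.05, -1.48])]
65 60 8 [(np.float64(0.47), [1.33, 1.21, -0.67, 1.75, -0.53, 0.87, 0.83]), (np.float64(0.4), [1.3, 1.19, -0.61, 1.75, -0.6, 0.9, 0.9])]
65 90 16 [(np.float64(0.64), [1.15, 1.33, -0.81, 1.26, -0.1, 1.45, 0.62]), (np.float64(0.63), [1.11, 1.3, -0.7, 1.26, -0.18, 1.46, 0.69])]
```

```bash
python3 - <<'E'
from ik import *
psi=.047; ex=np.array([np.cos(psi),np.sin(psi),0]); ey=np.array([-np.sin(psi),np.cos(psi),0]);S=np.array([.5262,-.184,.074]); H=S+30*ex*.001+[0,0,.0025]
q0=np.array([1.68,1.15,-1.08,2.29,-.78,.1])
for a,b in ((60,40),(60,47),(60,55),(65,50)):
    xa,ya=axes(np.radians(a),np.radians(b)); print(a,b)
    q=np.array([1.35,1.1,-.8,1.9,-.3,.6])
    for yo in (-.012,):
      tips=[H-.095*ex+yo*ey+[0,0,-.006]]+[H+.066*(-np.cos(p)*ex+np.array([0,0,np.sin(p)]))+yo*ey for p in np.radians([-5,30,60,90,110])]
      for t in tips:
        q,e=ik(t-.114*xa,xa,q,reg=1e-3); print(np.round(np.r_[q,q7for(q,ya)],2),round(e,4),np.round(t-.114*xa,3))
E
```

```text
60 40
[ 1.62  1.26 -0.96  2.11 -0.43  0.29  0.63] 0.0 [ 0.386 -0.263  0.128]
[ 1.57  1.27 -0.98  2.07 -0.43  0.28  0.59] 0.0 [ 0.415 -0.261  0.128]
[ 1.57  1.2  -1.02  2.08 -0.43  0.3   0.51] 0.0 [ 0.424 -0.261  0.166]
[ 1.54  1.16 -1.05  2.05 -0.43  0.32  0.44] 0.0 [ 0.448 -0.26   0.191]
[ 1.49  1.15 -1.06  2.01 -0.42  0.32  0.39] 0.0 [ 0.481 -0.258  0.2  ]
[ 1.45  1.16 -1.06  1.97 -0.41  0.31  0.37] 0.0 [ 0.504 -0.257  0.196]
60 47
[ 1.55  1.22 -0.87  2.   -0.43  0.49  0.66] 0.0 [ 0.395 -0.271  0.128]
[ 1.5   1.22 -0.89  1.96 -0.42  0.48  0.63] 0.0 [ 0.424 -0.27   0.128]
[ 1.5   1.16 -0.93  1.96 -0.43  0.51  0.56] 0.0 [ 0.432 -0.269  0.166]
[ 1.48  1.12 -0.96  1.94 -0.42  0.52  0.49] 0.0 [ 0.456 -0.268  0.191]
[ 1.43  1.12 -0.97  1.89 -0.42  0.53  0.44] 0.0 [ 0.489 -0.267  0.2  ]
[ 1.39  1.13 -0.97  1.85 -0.41  0.52  0.42] 0.0 [ 0.512 -0.266  0.196]
60 55
[ 1.47  1.2  -0.81  1.87 -0.36  0.69  0.65] 0.0 [ 0.405 -0.28   0.128]
[ 1.43  1.21 -0.83  1.83 -0.36  0.68  0.62] 0.0 [ 0.434 -0.279  0.128]
[ 1.43  1.15 -0.87  1.83 -0.37  0.71  0.56] 0.0 [ 0.443 -0.278  0.166]
[ 1.41  1.12 -0.9   1.8  -0.37  0.73  0.5 ] 0.0 [ 0.467 -0.277  0.191]
[ 1.36  1.12 -0.91  1.75 -0.36  0.74  0.44] 0.0 [ 0.5   -0.275  0.2  ]
[ 1.32  1.13 -0.91  1.71 -0.36  0.74  0.42] 0.0 [ 0.523 -0.274  0.196]
65 50
[ 1.55  1.27 -0.84  1.91 -0.43  0.63  0.73] 0.0 [ 0.395 -0.278  0.119]
[ 1.5   1.28 -0.86  1.88 -0.43  0.62  0.69] 0.0 [ 0.425 -0.277  0.119]
[ 1.51  1.22 -0.91  1.89 -0.44  0.64  0.63] 0.0 [ 0.433 -0.276  0.158]
[ 1.48  1.19 -0.94  1.86 -0.44  0.64  0.57] 0.0 [ 0.457 -0.275  0.182]
[ 1.43  1.18 -0.96  1.82 -0.44  0.64  0.52] 0.0 [ 0.49  -0.274  0.191]
[ 1.4   1.2  -0.96  1.78 -0.43  0.64  0.5 ] 0.0 [ 0.513 -0.273  0.187]
```

play_rows(targets=[[[0, 0, 0.14], [0, 0, 0.2], 255], [[0, 0, 0.14], [0, 0, 0], 255], [[0.08, -0.08, 0], [0, 0, 0], 255], [[0, 0, 0], [0, 0, 0], 255]])

```text
clock: 8.0
tool_pos: [0.3668, -0.2571, 0.1813]
eef_rot: [0.894, 0.376, -0.225, 0.093]
contact_force: [-1.2, 0.8, -1.8]
opening: 0.269
```

```bash
cat > geo.py <<'E'
from h import *
psi=.047; ex=np.array([np.cos(psi),np.sin(psi),0]); ey=np.array([-np.sin(psi),np.cos(psi),0]);S=np.array([.5262,-.184,.074]); H=S+30*ex*.001+[0,0,.0025]
def axes(a,b):
    a,b=np.radians(a),np.radians(b);return np.array([np.sin(a)*np.cos(b),np.sin(a)*np.sin(b),-np.cos(a)]),np.array([np.sin(b),-np.cos(b),0])
E
python3 - <<'E'
from geo import *
xa,ya=axes(62,47); tip=H-.095*ex-.012*ey+[0,0,-.006]
need(tip-.114*xa,xa,ya);tipnow()
E
```

```text
t 8.0 pos [ 0.3668 -0.2571  0.1813] open 0.269 F [-1.2  0.8 -1.8] q [ 1.58  1.12 -0.85  2.1  -0.64  0.52  0.84]
  need shift [ 0.66 -0.39 -1.43] turn [ 0.001 -0.003  0.024] xaxis [ 0.616  0.631 -0.472] yaxis [ 0.715 -0.7   -0.002]
tip [ 0.437  -0.1852  0.1275] with 4mm [ 0.4357 -0.1865  0.124 ] xax [ 0.616  0.631 -0.472] q [ 1.58  1.12 -0.85  2.1  -0.64  0.52  0.84] F [-1.2  0.8 -1.8]
```

play_rows(targets=[[[0, 0, 0.02], [0.2, -0.1, -0.5], 255], [[0, 0, 0], [0.2, -0.1, -0.5], 255], [[0, 0, 0], [0.2, -0.15, -0.36], 255], [[0, 0, 0], [0, 0, 0], 255]])

```text
clock: 8.4
tool_pos: [0.3914, -0.2701, 0.1284]
eef_rot: [0.89, 0.385, -0.222, 0.096]
contact_force: [0.3, -0.6, 0.0]
opening: 0.27
```

```bash
python3 - <<'E'
from geo import *
p=tipnow(); s,t,w=look('5',(320,130,80,60,10),(375,185,80,60,10))
print((proj(s,p)-[320,130])*10,(proj(t,p)-[375,185])*10)
E
```

```text
tip [ 0.4603 -0.1967  0.0749] with 4mm [ 0.459  -0.198   0.0713] xax [ 0.604  0.644 -0.47 ] q [ 1.52  1.22 -0.8   2.01 -0.6   0.52  0.86] F [ 0.3 -0.6  0. ]
[[542.2291745  320.93310173]] [[256.98661698 567.73257321]]
```

View pics/s5.png

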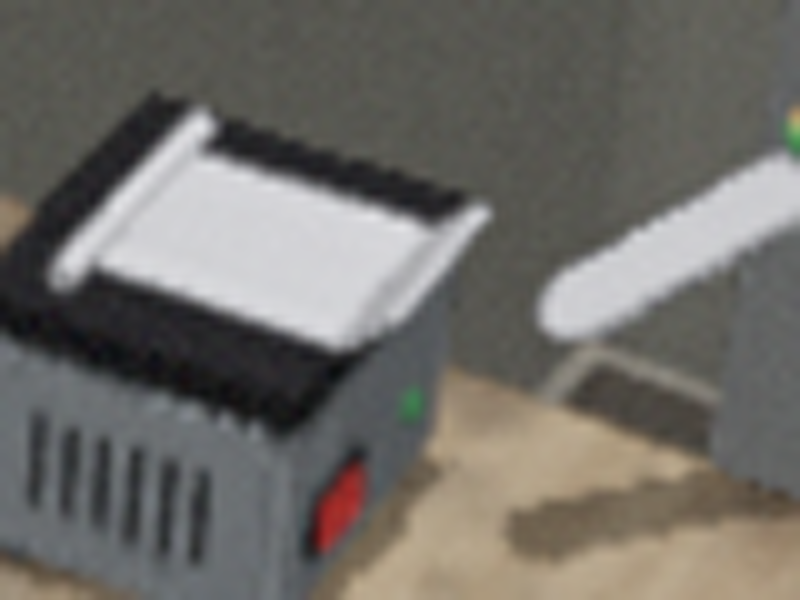

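View pics/t5.png

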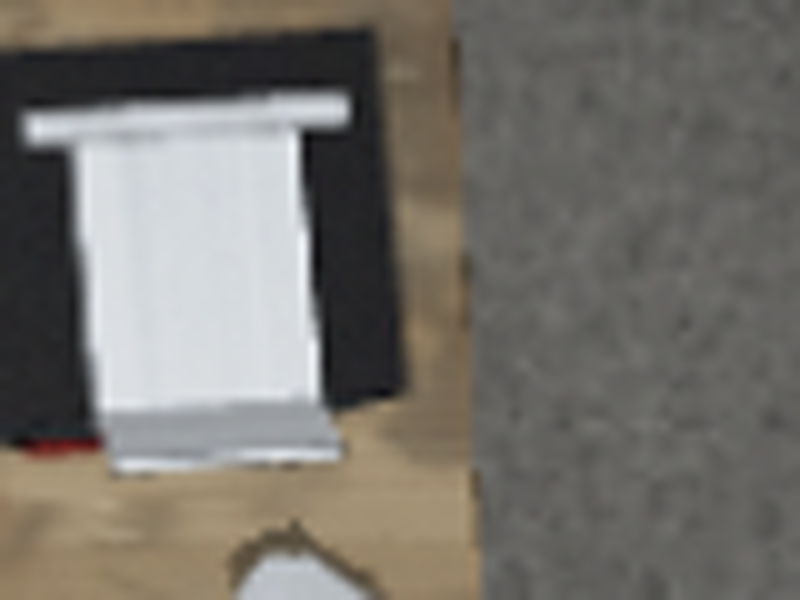

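View pics/w5.png

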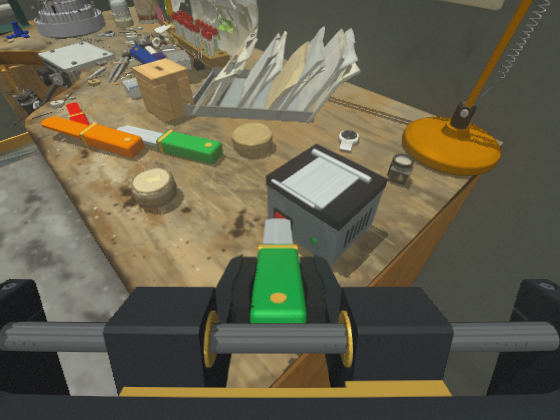

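The tip sits about 19 mm in front of the lip's end and level with the box top, so it's aligned. Sliding it in under the lip.

play_rows(targets=[[[0, 0, 0], [0.2, 0.01, -0.08], 255], [[0, 0, 0], [0.2, 0.01, 0], 255], [[0, 0, 0], [0.12, 0.01, 0], 255], [[0, 0, 0], [0.06, 0, 0], 255], [[0, 0, 0], [0, 0, 0], 255]])

```text
clock: 9.05
tool_pos: [0.4143, -0.2681, 0.1251]
eef_rot: [0.891, 0.386, -0.221, 0.095]
contact_force: [0.3, 1.0, -0.6]
opening: 0.268
```

```bash
python3 - <<'E'
from geo import *
p=tipnow(); s,t,w=look('6',(320,130,80,60,10),(375,185,80,60,10)); print('rel H',np.round([(p-H)@ex,(p-H)@ey,(p-H)[2]],4))
print((proj(s,p)-[320,130])*10,(proj(t,p)-[375,185])*10)
E
```

```text
tip [ 0.4832 -0.1945  0.0719] with 4mm [ 0.4819 -0.1958  0.0684] xax [ 0.604  0.646 -0.467] q [ 1.48  1.23 -0.81  1.98 -0.61  0.51  0.85] F [ 0.3  1.  -0.6]
rel H [-0.0734 -0.0084 -0.0046]
[[442.27755029 301.52662135]] [[239.58120758 460.67943869]]
```

View pics/s6.png

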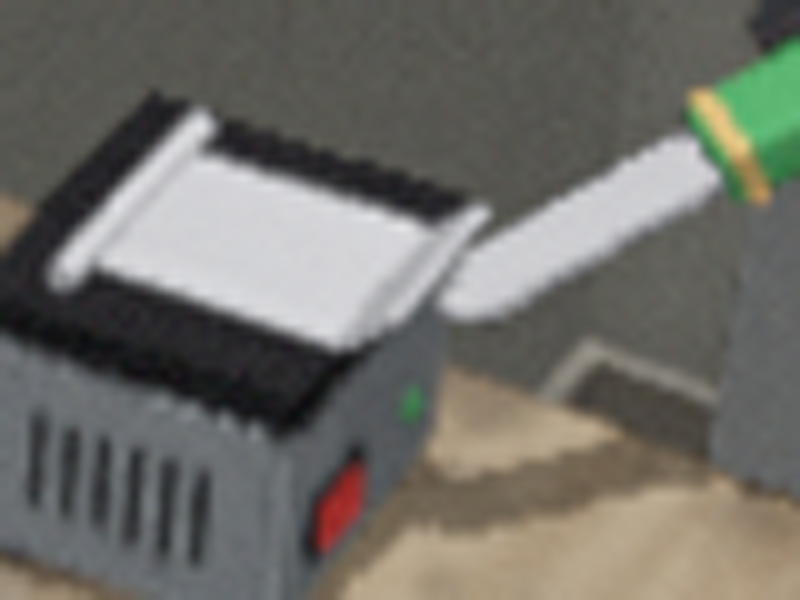

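View pics/t6.png

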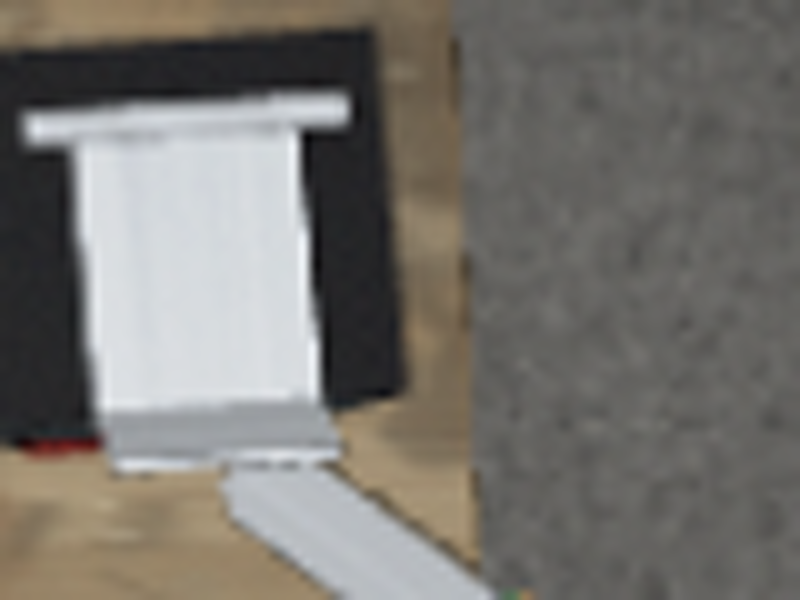

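The blade end has just gone under the lip's edge (top about 270,465) with no contact force. I'll go about 5 mm deeper, then raise gently.

play_rows(targets=[[[0, 0, 0], [0.06, 0, 0], 255], [[0, 0, 0], [0.06, 0, 0], 255], [[0, 0, 0], [0, 0, 0], 255]])

```text
clock: 9.5
tool_pos: [0.4191, -0.2683, 0.1251]
eef_rot: [0.891, 0.386, -0.221, 0.095]
contact_force: [0.4, -0.8, -0.4]
opening: 0.269
```

play_rows(targets=[[[0, 0, 0], [0, 0, 0.1], 255], [[0, 0, 0], [0, 0, 0.1], 255], [[0, 0, 0], [0, 0, 0.1], 255], [[0, 0, 0], [0, 0, 0.1], 255], [[0, 0, 0], [0, 0, 0.1], 255]])

```text
clock: 10.0
tool_pos: [0.4186, -0.2683, 0.1454]
eef_rot: [0.891, 0.386, -0.221, 0.095]
contact_force: [-1.5, 0.3, -2.2]
opening: 0.262
```

```bash
python3 - <<'E'
from geo import *
p=tipnow(); s,t,w=look('7',(320,130,80,60,10),(375,185,80,60,10)); print('rel H',np.round([(p-H)@ex,(p-H)@ey,(p-H)[2]],4))
E
```

```text
tip [ 0.4875 -0.1948  0.0921] with 4mm [ 0.4863 -0.1961  0.0886] xax [ 0.604  0.645 -0.467] q [ 1.48  1.19 -0.82  1.98 -0.63  0.53  0.82] F [-1.5  0.3 -2.2]
rel H [-0.0691 -0.0089  0.0156]
```

View pics/s7.png

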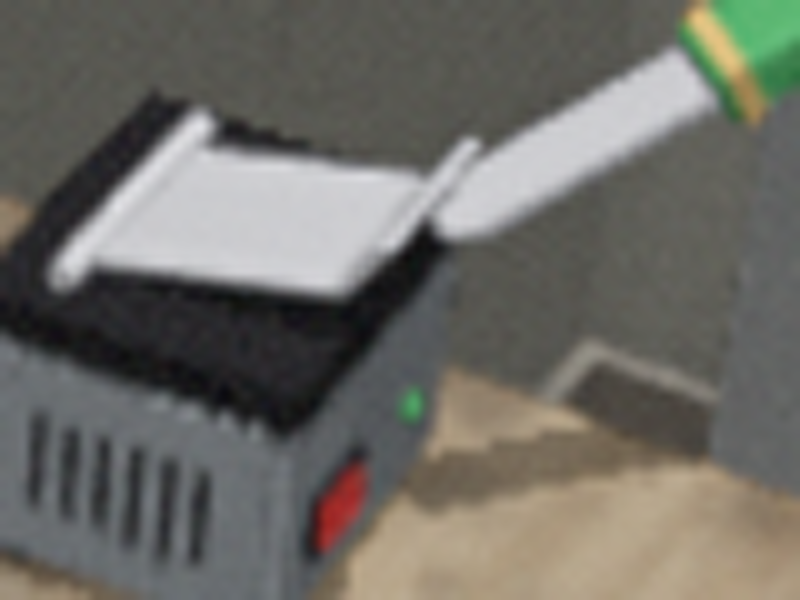

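View pics/t7.png

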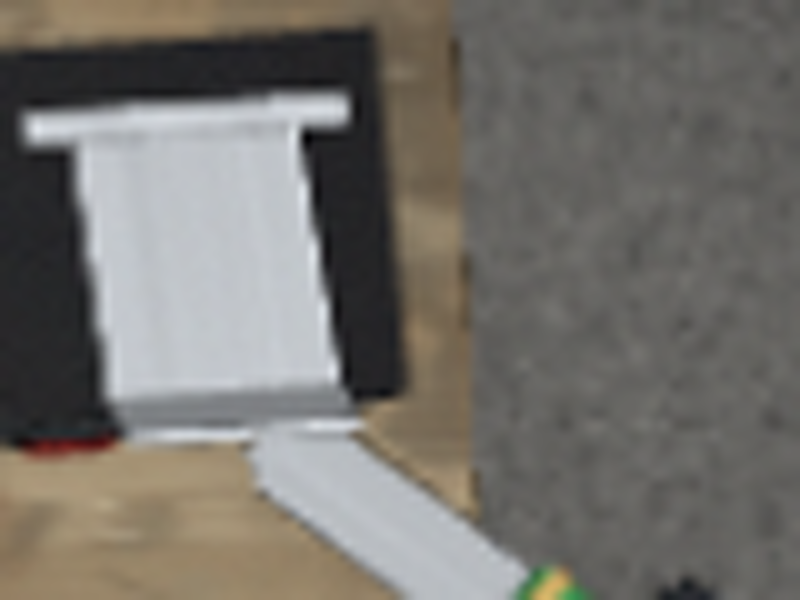

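The lever works: the cover has lifted by roughly 0.2 rad. Following the arc about the hinge.

play_rows(targets=[[[0, 0, 0], [0.13, 0.005, 0.19], 255], [[0, 0, 0], [0.14, 0.005, 0.19], 255], [[0, 0, 0], [0.16, 0.01, 0.165], 255], [[0, 0, 0], [0.18, 0.01, 0.14], 255], [[0, 0, 0], [0.19, 0.01, 0.105], 255]])

```text
clock: 10.65
tool_pos: [0.4517, -0.2664, 0.1776]
eef_rot: [0.891, 0.386, -0.221, 0.095]
contact_force: [-2.1, -0.5, -0.5]
opening: 0.267
```

```bash
python3 - <<'E'
from geo import *
p=tipnow(); s,t,w=look('8',(320,110,80,60,10),(375,185,80,60,10)); print('rel H',np.round([(p-H)@ex,(p-H)@ey,(p-H)[2]],4))
E
```

```text
tip [ 0.5206 -0.1927  0.1245] with 4mm [ 0.5193 -0.1941  0.1209] xax [ 0.604  0.646 -0.467] q [ 1.43  1.14 -0.84  1.95 -0.66  0.55  0.77] F [-2.1 -0.5 -0.5]
rel H [-0.0361 -0.0085  0.048 ]
```

View pics/s8.png

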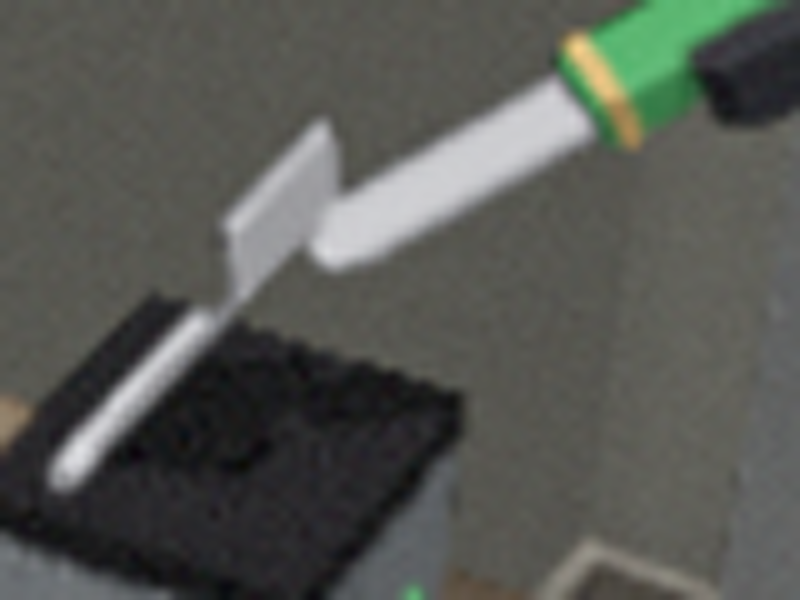

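View pics/t8.png

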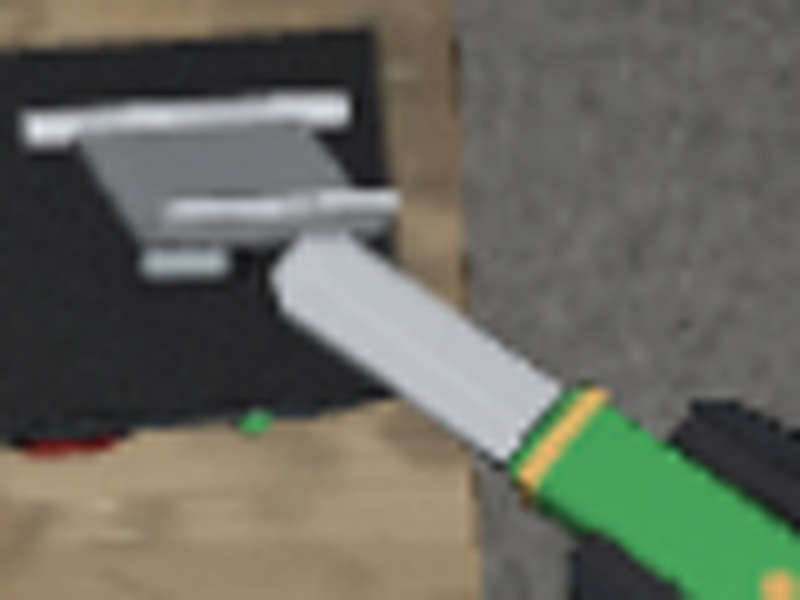

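play_rows(targets=[[[0, 0, 0], [0.15, 0.01, 0.1], 255], [[0, 0, 0], [0.19, 0.01, 0.09], 255], [[0, 0, 0], [0.2, 0.01, 0.06], 255], [[0, 0, 0], [0.2, 0.01, 0.03], 255], [[0, 0, 0], [0.2, 0.01, 0], 255]])

```text
clock: 11.3
tool_pos: [0.4892, -0.2647, 0.188]
eef_rot: [0.891, 0.386, -0.221, 0.095]
contact_force: [-0.5, 0.2, -0.6]
opening: 0.267
```

play_rows(targets=[[[0, 0, 0], [0.2, 0.01, -0.02], 255], [[0, 0, 0], [0.15, 0.01, -0.02], 255], [[0, 0, 0], [0, 0, 0], 255]])

```text
clock: 11.6
tool_pos: [0.5023, -0.2636, 0.186]
eef_rot: [0.89, 0.386, -0.221, 0.094]
contact_force: [-2.5, -1.1, 1.0]
opening: 0.268
```

```bash
python3 - <<'E'
from geo import *
p=tipnow(); s,t,w=look('9',(310,100,80,60,10),(375,185,80,60,10)); print('rel H',np.round([(p-H)@ex,(p-H)@ey,(p-H)[2]],4))
E
```

```text
tip [ 0.5711 -0.1899  0.1328] with 4mm [ 0.5698 -0.1913  0.1292] xax [ 0.603  0.646 -0.467] q [ 1.34  1.13 -0.84  1.87 -0.68  0.56  0.71] F [-2.5 -1.1  1. ]
rel H [ 0.0145 -0.008   0.0563]
```

View pics/s9.png

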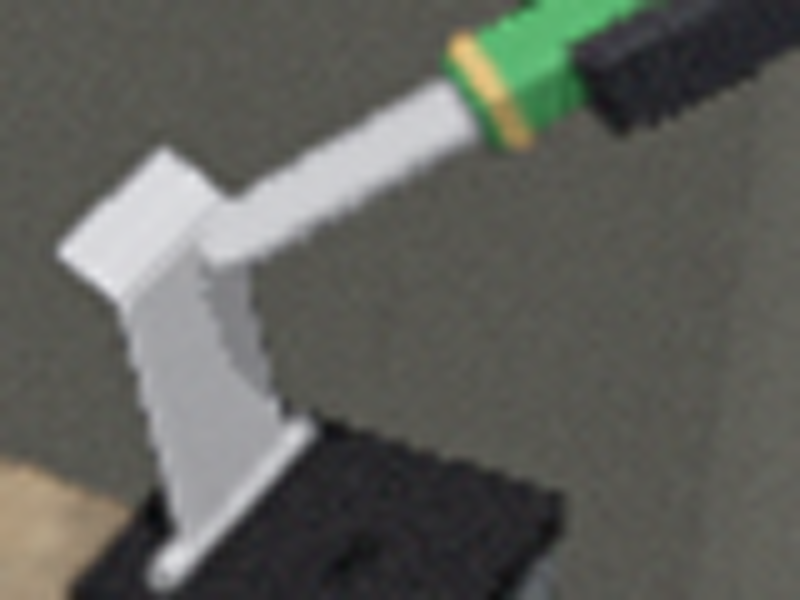

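View pics/t9.png

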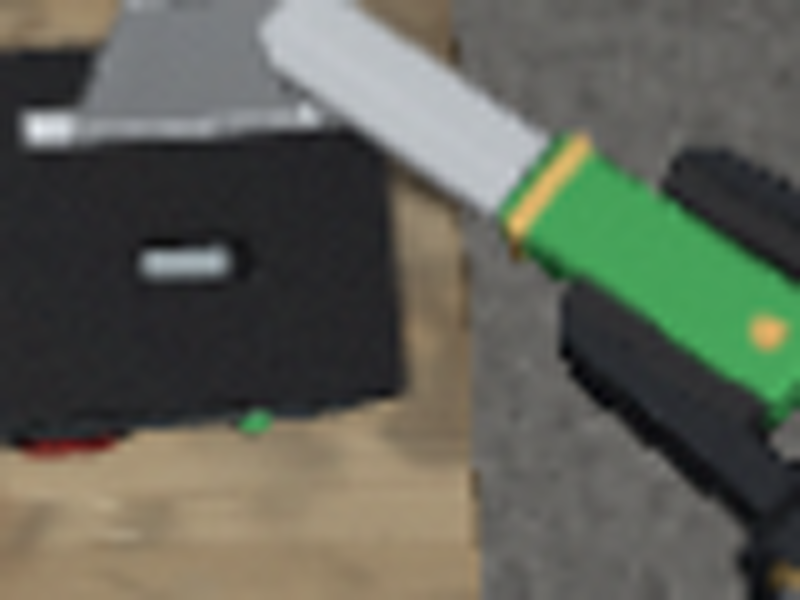

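The cover leans back past upright (side: plate 200,430 rising to its lip at 150,230), and the slot is visible at top (190,262). Backing off and turning the tool upright.

play_rows(targets=[[[0, 0, 0], [-0.3, -0.1, 0], 255], [[0, 0, 0], [-0.7, -0.3, 0.3], 255], [[0, 0, 0], [-0.7, -0.3, 0.6], 255], [[0, 0, 0], [-0.6, 0, 0.7], 255], [[0, 0, 0], [-0.4, 0, 0.8], 255]])

```text
clock: 12.25
tool_pos: [0.392, -0.2928, 0.2821]
eef_rot: [0.891, 0.385, -0.222, 0.093]
contact_force: [0.4, -0.3, -0.8]
opening: 0.268
```

play_rows(targets=[[[-0.1, 0.09, 0], [0, 0, 0.2], 255], [[-0.1, 0.09, 0], [0, 0, 0], 255], [[-0.1, 0.09, 0], [0, 0, 0], 255], [[-0.1, 0.09, 0], [0, 0, 0], 255], [[-0.1, 0.09, 0], [0, 0, 0], 255]])

```text
clock: 12.75
tool_pos: [0.3937, -0.2924, 0.291]
eef_rot: [0.768, 0.329, -0.502, 0.224]
contact_force: [0.5, -0.3, -2.1]
opening: 0.268
```

play_rows(targets=[[[-0.1, 0.09, 0], [0, 0, 0], 255], [[-0.1, 0.09, 0], [0, 0, 0], 255], [[-0.1, 0.09, 0], [0, 0, 0], 255], [[0, 0, 0], [0, 0, 0], 255]])

```text
clock: 13.15
tool_pos: [0.399, -0.2858, 0.2907]
eef_rot: [0.651, 0.284, -0.64, 0.293]
contact_force: [-0.1, 1.5, -1.0]
opening: 0.267
```

```bash
python3 - <<'E'
from geo import *
p=tipnow(); s,t,w=look('10',(310,100,80,60,10),(375,185,80,60,10)); need(S+[0,0,.18],(0,0,-1),-ey)
E
```

```text
tip [ 0.4013 -0.2864  0.1767] with 4mm [ 0.3986 -0.2894  0.1767] xax [ 0.02  -0.005 -1.   ] q [ 0.59  0.47 -0.09  1.95  0.05  0.71 -0.26] F [-0.1  1.5 -1. ]
t 13.3 pos [ 0.3935 -0.292   0.2899] open 0.271 F [-1.  -0.6 -0.5] q [ 0.61  0.47 -0.09  1.95  0.05  0.71 -0.25]
  need shift [ 3.32  2.7  -0.9 ] turn [ 0.011  0.016 -0.779] xaxis [ 0.018 -0.004 -1.   ] yaxis [ 0.735 -0.678  0.016]
```

View pics/s10.png

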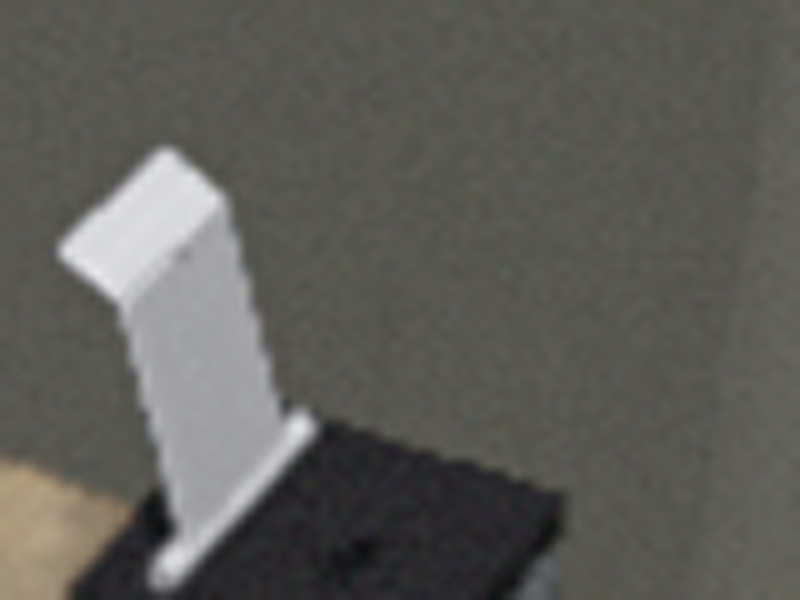

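View pics/t10.png

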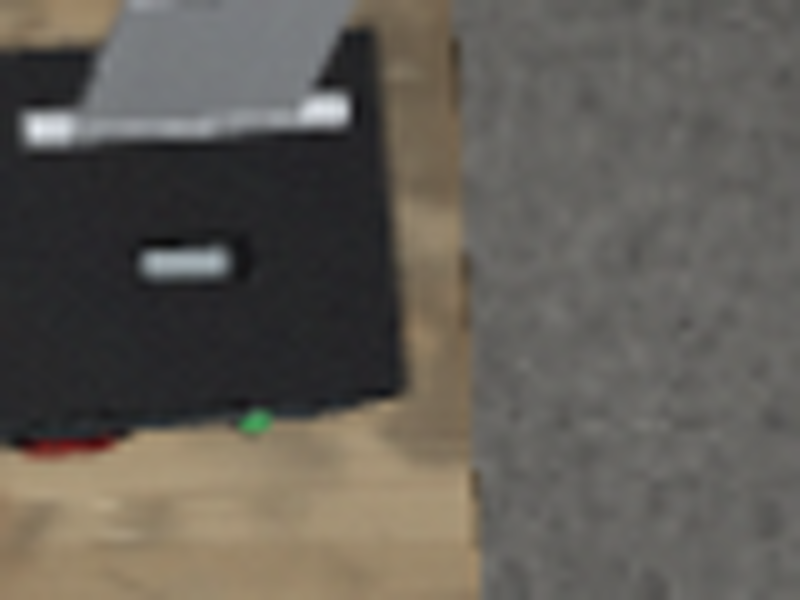

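View pics/w10.png

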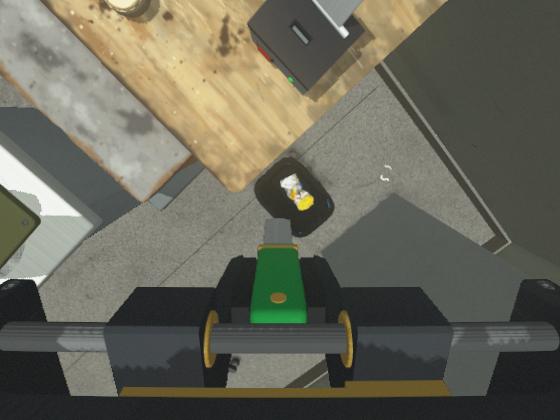

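play_rows(targets=[[[0.01, 0.015, -0.13], [0.4, 0.4, 0], 255], [[0, 0, -0.13], [0.5, 0.4, 0], 255], [[0, 0, -0.13], [0.6, 0.5, 0], 255], [[0, 0, -0.13], [0.6, 0.5, 0], 255], [[0, 0, -0.13], [0.6, 0.5, 0], 255]])

```text
clock: 13.8
tool_pos: [0.5014, -0.2022, 0.2896]
eef_rot: [0.706, 0.059, -0.703, 0.057]
contact_force: [0.4, -0.3, -0.5]
opening: 0.267
```

play_rows(targets=[[[0, 0, -0.13], [0.4, 0.4, -0.2], 255], [[0, 0, 0], [0, 0, -0.4], 255], [[0, 0, 0], [0, 0, -0.3], 255], [[0, 0, 0], [0, 0, 0], 255]])

```text
clock: 14.2
tool_pos: [0.5157, -0.1861, 0.2522]
eef_rot: [0.707, 0.015, -0.707, 0.014]
contact_force: [-0.2, -0.2, -0.4]
opening: 0.266
```

```bash
python3 - <<'E'
from geo import *
p=tipnow(); s,t,w=look('11',(310,90,100,75,8),(365,175,80,60,10)); need(S+[0,0,.18],(0,0,-1),-ey)
crop(w,230,130,120,90,6,'w11c.png'); print((proj(w,[p,S])-[230,130])*6,(proj(s,[p,S])-[310,90])*8,(proj(t,[p,S])-[365,175])*10)
E
```

```text
tip [ 0.5157 -0.1858  0.1382] with 4mm [ 0.5117 -0.186   0.1382] xax [ 0.     0.002 -1.   ] q [ 0.17  0.61  0.15  1.82 -0.13  0.72 -1.13] F [-0.2 -0.2 -0.4]
t 14.35 pos [ 0.5177 -0.1857  0.2545] open 0.266 F [-0.3 -0.1 -1.4] q [ 0.17  0.6   0.15  1.82 -0.13  0.72 -1.13]
  need shift [ 0.21  0.04 -0.01] turn [-0.     0.005  0.004] xaxis [ 0.005  0.    -1.   ] yaxis [ 0.043 -0.999 -0.   ]
[[281.49435214 533.14022581]
 [275.10277518 355.22689974]] [[335.15747325 332.91163152]
 [278.44358471 521.24969882]] [[374.17521277 377.55850042]
 [286.64145544 358.98865402]]
```

View pics/s11.png

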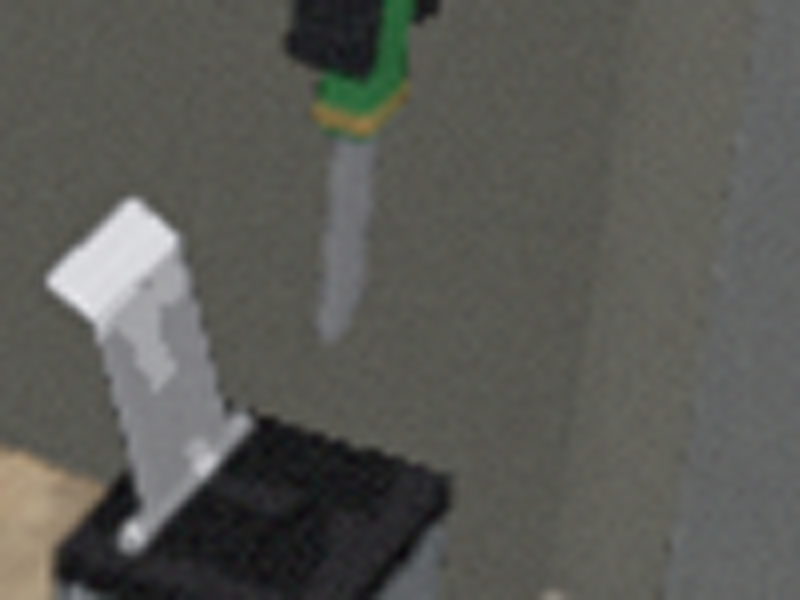

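View pics/w11c.png

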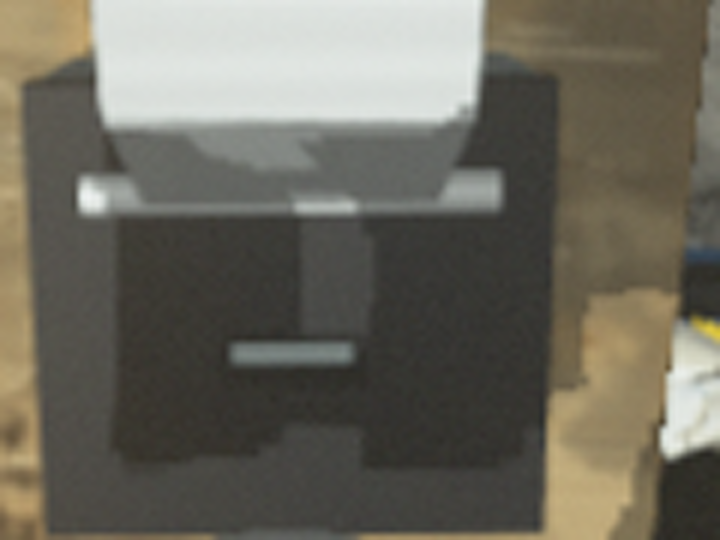

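View pics/t11.png

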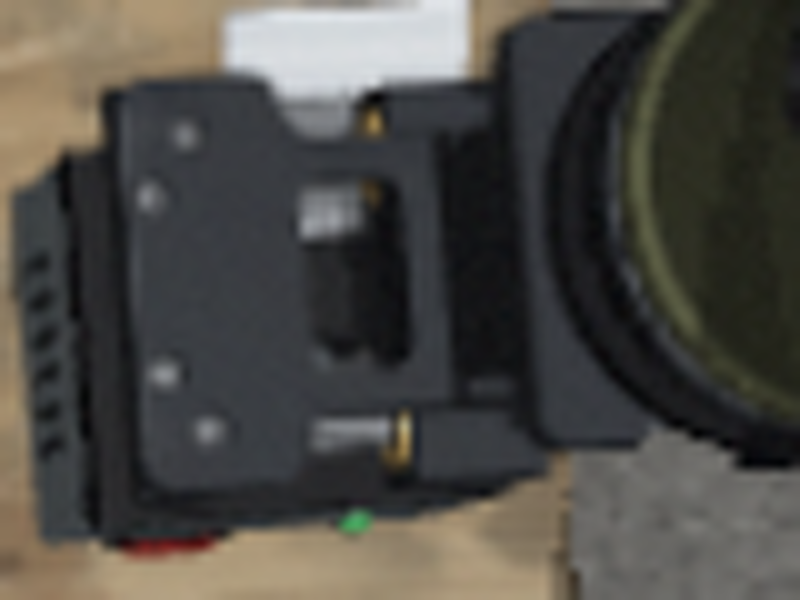

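```bash
python3 - <<'E'
from geo import *
p=tipnow(); w=r.snapshot('wrist'); crop(w,250,175,60,75,8,'w12.png')
hsv=cv2.cvtColor(w['color'],cv2.COLOR_RGB2HSV)
sub=w['color'][184:194,264:294].astype(int).sum(2)//3; print(sub)
print('tip pred',proj(w,[p,p+[0,0,.065]]), 'slot pred',proj(w,S))
for u in ((278.5,188.8),): print('slot at mouth',onz(w,u,.074))
E
```

```text
tip [ 0.5183 -0.1856  0.1405] with 4mm [ 0.5143 -0.1858  0.1405] xax [ 0.005  0.    -1.   ] q [ 0.17  0.6   0.15  1.82 -0.13  0.72 -1.13] F [-0.3 -0.1 -1.4]
[[ 56  56  54  56  54  57  54  52  50  55  53  56  51  52  52  51  65  71
   71  72  73  72  70  71  71  72  71  64  54  52]
 [ 53  54  53  54  53  51  52  56  50  52  53  52  51  55  53  53  62  70
   70  73  74  70  70  70  72  71  69  63  51  52]
 [ 53  54  50  52  52  53  50  52  52  50  49  50  50  52  50  49  58  60
   62  59  63  62  60  61  61  60  62  56  50  52]
 [ 54  53  52  50  52  58  63  62  60  60  65  65  64  64  65  68  65  66
   68  70  72  74  73  74  66  55  48  52  52  52]
 [ 52  54  53  47  64  96 107 109 110 109 110 110 111 108 110 108 108 110
  109 109 110 110 111 112  97  66  47  51  51  50]
 [ 53  55  51  49  68 110 123 125 125 122 124 123 124 125 124 123 123 123
  121 124 124 124 123 123 108  70  48  49  49  51]
 [ 52  54  49  48  71 110 126 124 123 122 120 120 120 121 119 120 118 116
  115 117 115 117 117 115  97  66  45  48  52  50]
 [ 55  52  53  49  56  79  86  85  83  84  81  81  80  83  82  81  81  77
   77  80  78  77  78  76  65  55  47  47  51  49]
 [ 52  51  51  45  47  47  46  44  46  44  45  45  45  45  46  44  45  45
   45  44  43  42  44  45  45  42  47  46  51  53]
 [ 53  51  51  49  52  47  45  45  46  46  46  46  48  45  46  46  44  46
   47  44  48  47  45  46  46  46  50  47  50  50]]
tip pred [[277.06228815 217.4581489 ]
 [276.7305818  250.49509869]] slot pred [[276.05628701 189.8003611 ]]
slot at mouth [ 0.52738213 -0.18651444  0.074     ]
```

View pics/w12.png

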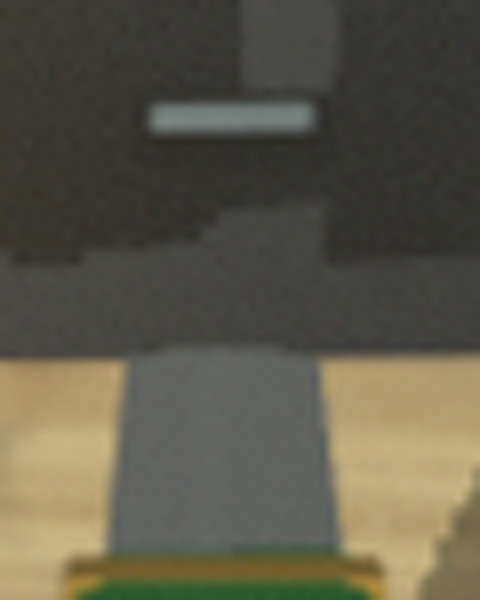

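```bash
cat >> geo.py <<'E'
def avg(n=8):
    P=[];X=[]
    for i in range(n):
        w=r.snapshot('wrist');s=r.get_state();P.append(s['tool_pos']);C=R.from_quat(s['eef_rot']).as_matrix();X.append(C[:,:2].T.ravel())
    P=np.array(P);print('avg pos',np.round(P.mean(0),4),'sd',np.round(P.std(0),4),'x,y ax',np.round(np.mean(X,0),4),'t',round(s['clock'],2),'F',np.round(s['contact_force'],1)); return P.mean(0),w
E
python3 - <<'E'
from geo import *
m,w=avg()
t=r.snapshot('top'); print('top slot',onz(t,(394.2,211.2),.074),'wrist slot',onz(w,(278.5,189.2),.074))
print((np.array([.5284,-.186,.194])-m)/.04)
E
```

```text
avg pos [ 0.5184 -0.1842  0.2546] sd [0.0001 0.0004 0.0002] x,y ax [ 5.500e-03  3.000e-04 -1.000e+00  4.580e-02 -9.989e-01 -0.000e+00] t 14.8 F [ 0.2  0.3 -0.8]
top slot [ 0.52554055 -0.18514556  0.074     ] wrist slot [ 0.52773526 -0.1847189   0.074     ]
[ 0.24989409 -0.04494121 -1.5159842 ]
```

play_rows(targets=[[[0, 0.005, 0], [0.13, 0, -0.4], 255], [[0, 0, 0], [0.13, 0, -0.5], 255], [[0, 0, 0], [0, 0, -0.4], 255], [[0, 0, 0], [0, 0, -0.15], 255], [[0, 0, 0], [0, 0, 0], 255]])

```text
clock: 15.35
tool_pos: [0.5281, -0.1836, 0.1947]
eef_rot: [-0.706, -0.017, 0.708, -0.016]
contact_force: [-0.1, 0.0, -0.9]
opening: 0.263
```

```bash
python3 - <<'E'
from geo import *
m,w=avg(4); s=r.snapshot('side'); crop(s,310,110,60,60,10,'s13.png'); crop(w,240,175,75,60,10,'w13.png')
C=R.from_quat(r.get_state()['eef_rot']).as_matrix(); p=r.get_state()['tool_pos']+.114*C[:,0]
print('tip',p,(proj(s,[p,S])-[310,110])*10,(proj(w,p)-[240,175])*10)
E
```

```text
avg pos [ 0.529  -0.1841  0.1963] sd [0.0002 0.0001 0.0004] x,y ax [ 1.000e-04  2.000e-04 -1.000e+00  4.610e-02 -9.989e-01 -2.000e-04] t 15.55 F [-0.5  0.  -0.9]
tip [ 0.52931487 -0.1841671   0.08290769] [[339.16314247 413.32351166]
 [348.05448089 451.56212352]] [[370.99021438 424.50353989]]
```

View pics/s13.png

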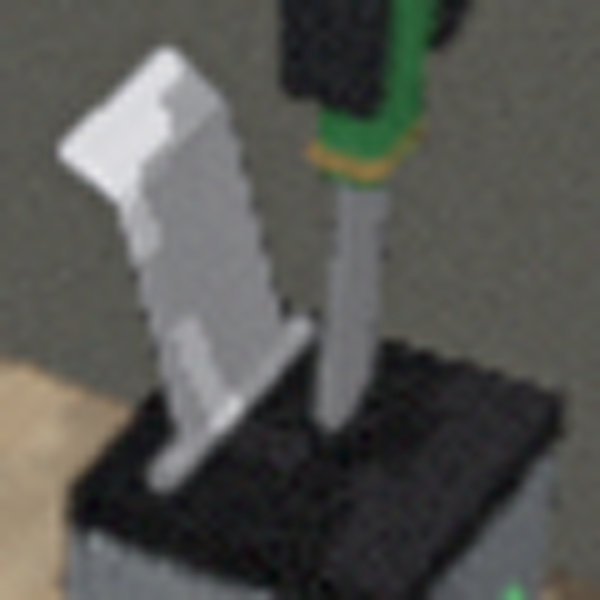

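View pics/w13.png

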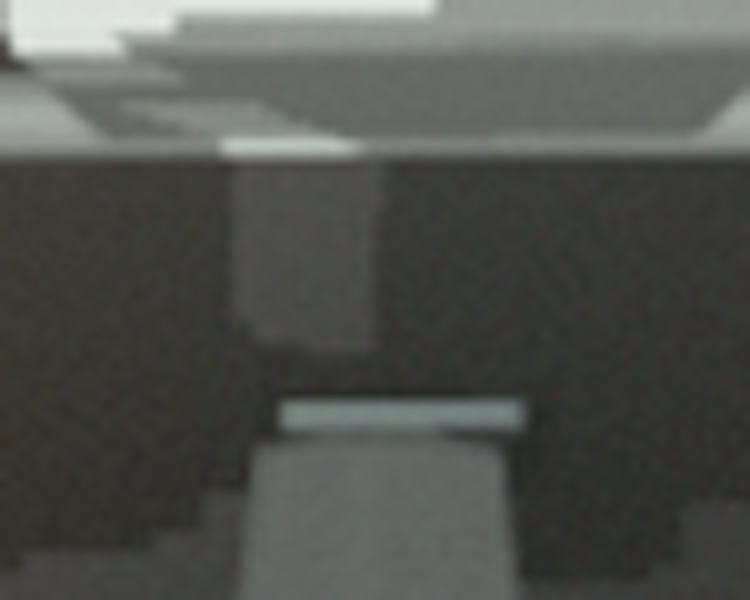

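```bash
python3 - <<'E'
from geo import *
w=r.snapshot('wrist'); s=r.snapshot('side'); st=r.get_state(); C=R.from_quat(st['eef_rot']).as_matrix(); p=st['tool_pos']+.114*C[:,0]
for n,q in dict(p=p,edge=p+.0009*ex,low=np.r_[p[:2],.074],lowx1=np.r_[p[:2],.074]+.001*ex,lowy=np.r_[p[:2],.074]-.001*ey).items(): print(n,np.round(q,4),(proj(w,q)-[240,175])*10,(proj(s,q)-[310,110])*10)
sub=w['color'][205:226,262:296].astype(int).sum(2)//3
for i,row in enumerate(sub): print(205+i,row)
# actual edge at row 437/10: x offset
for x in (-.003,-.002,-.001,0): print(x,(proj(w,p+x*ex+.0009*ex)-[240,175])*10)
for z in (-.004,-.002): print('z',z,(proj(w,p+.0009*ex+[0,0,z])-[240,175])*10)
E
```

```text
p [ 0.5292 -0.1841  0.0828] [[369.79128579 425.80071606]] [[339.55285185 414.07508546]]
edge [ 0.5301 -0.184   0.0828] [[369.763088   415.69963914]] [[335.87361493 412.83177024]]
low [ 0.5292 -0.1841  0.074 ] [[370.1063551  392.77510885]] [[336.4555652  447.00114515]]
lowx1 [ 0.5302 -0.184   0.074 ] [[370.07644352 381.87561882]] [[332.38844274 445.61561366]]
lowy [ 0.5292 -0.1851  0.074 ] [[381.57894763 392.75761591]] [[338.44085259 444.79202176]]
205 [55 69 73 74 74 71 74 75 71 73 72 73 73 74 74 64 50 52 53 55 56 52 54 53
 53 55 53 54 52 50 53 53 53 51]
206 [54 67 74 74 73 71 74 73 73 73 71 72 73 73 71 64 54 54 56 54 53 52 53 52
 52 50 54 55 51 52 51 52 54 54]
207 [52 58 62 69 72 73 71 71 70 73 72 71 71 72 72 61 53 51 50 52 54 52 51 49
 51 52 52 49 53 53 50 52 54 51]
208 [52 53 51 65 74 73 74 70 73 73 72 72 71 70 70 60 53 54 52 52 50 53 52 53
 52 51 52 51 50 51 53 53 50 50]
209 [53 53 51 59 61 60 61 59 70 72 70 72 70 70 71 57 53 50 52 51 51 51 52 54
 52 52 52 55 49 51 49 52 51 50]
210 [51 53 51 53 53 54 53 54 57 59 62 58 60 59 60 57 53 52 52 51 49 53 50 50
 53 52 51 51 50 50 51 51 5
[... 1467 characters left out ...]
8  97  98  99  99  97  98  71  43  43  43  42  44]
223 [ 47  47  53  86  99 100 101 100  99 101  96 100 101 102 102  99  99  99
 101  98  97 101  96  98  94  98  96  98  70  47  45  46  42  46]
224 [ 60  62  68  87  97  99 100  99  98  99  98 100 101 101 101  99 100 100
  98 100  97 100  98  95  99  99  96  99  76  46  45  44  43  44]
225 [ 67  68  74  90  97  99  98  99 100  97 101  99 100 101 101 100  98 101
  99 100  98  97  97  98  97  99  97  96  81  55  45  47  45  42]
-0.003 [[369.85685006 449.28063352]]
-0.002 [[369.82566917 438.1152744 ]]
-0.001 [[369.79441522 426.92163822]]
0 [[369.763088   415.69963914]]
z -0.004 [[369.90909088 400.59201913]]
z -0.002 [[369.83664117 408.08860437]]
```

Analysing the wrist view: the pale strip is the lit interior seen past the dark front wall, so the slot's centre lies about 3 mm in front of the tip and 2 mm towards -y. Correcting that, letting it settle, and rechecking.

play_rows(targets=[[[0, 0, 0], [-0.068, -0.048, 0], 255], [[0, 0, 0], [0, 0, 0], 255], [[0, 0, 0], [0, 0, 0], 255], [[0, 0, 0], [0, 0, 0], 255], [[0, 0, 0], [0, 0, 0], 255]])

```text
clock: 16.2
tool_pos: [0.5261, -0.1858, 0.1962]
eef_rot: [-0.707, -0.017, 0.707, -0.016]
contact_force: [-0.0, -0.8, -1.1]
opening: 0.267
```

```bash
python3 - <<'E'
from geo import *
m,w=avg(5); s=r.snapshot('side'); crop(s,310,110,60,60,10,'s14.png'); crop(w,240,175,75,60,10,'w14.png')
sub=w['color'][205:228,262:296].astype(int).sum(2)//3
for i,row in enumerate(sub[5:17]): print(210+i,row)
p=m+[0,0,-.114]; print(proj(w,[p,p+[0,0,-.01]]))
E
```

```text
avg pos [ 0.526  -0.1858  0.1962] sd [0. 0. 0.] x,y ax [-3.000e-04  4.000e-04 -1.000e+00  4.630e-02 -9.989e-01 -4.000e-04] t 16.45 F [ 0.1 -0.9 -0.4]
210 [52 52 48 46 46 50 45 48 46 49 48 49 48 48 48 48 49 47 48 49 48 48 48 46
 47 48 49 50 47 46 46 49 50 48]
211 [52 48 48 47 64 73 73 71 74 70 72 72 71 73 73 70 70 71 72 73 73 74 73 73
 73 73 71 69 57 47 45 47 50 47]
212 [ 51  47  48  47  96 114 114 114 114 114 113 115 115 114 112 112 114 114
 113 113 112 112 114 114 114 114 113 114  83  48  44  48  48  52]
213 [ 50  47  47  45 105 127 125 127 126 128 127 127 125 127 127 125 128 127
 127 127 127 125 127 128 127 127 127 126  89  53  44  48  46  48]
214 [ 49  47  45  47  83  97  99 100  99 100 101  99 100 100 100 103  93  90
  90  90  90  90  93  91  92  89  89  90  70  45  44  49  46  48]
215 [49 44 44 46 52 61 58 60 60 59 58 59 58 59 59 58 51 49 48 49 49 50 47 48
 46 47 49 51 45 44 45 47 44 49]
216 [48 49 48 49 44 44 43 41 42 39 41 41 42 42 44 42 42 40 43 42 42 37 41 40
 42 38 40 43 40 46 45 42 45 46]
217 [49 46 46 44 43 38 43 39 44 42 41 40 42 41 40 43 42 40 44 40 39 39 41 39
 42 39 39 41 37 44 42 45 48 48]
218 [51 49 46 45 45 43 45 44 56 71 74 73 72 73 72 73 71 72 71 73 71 73 67 52
 41 41 41 40 38 37 44 46 48 50]
219 [44 45 45 54 69 71 82 85 88 93 94 94 94 95 96 94 97 96 94 95 93 94 91 88
 84 77 73 66 51 40 40 43 48 50]
220 [ 50  45  44  68  86  92  97  99  98 100 101 100 101 100 101 100  99 102
  98  99  98  98 100  98  99  97  94  84  59  43  43  46  47  45]
221 [ 47  48  49  79  94  98  98  99  98  99  97  98  97 102 101 100 101  99
  98  97  99  96  96  97  99  98  98  96  68  44  45  46  49  45]
[[277.13181096 217.40590472]
 [277.16810042 213.66806718]]
```

View pics/w14.png

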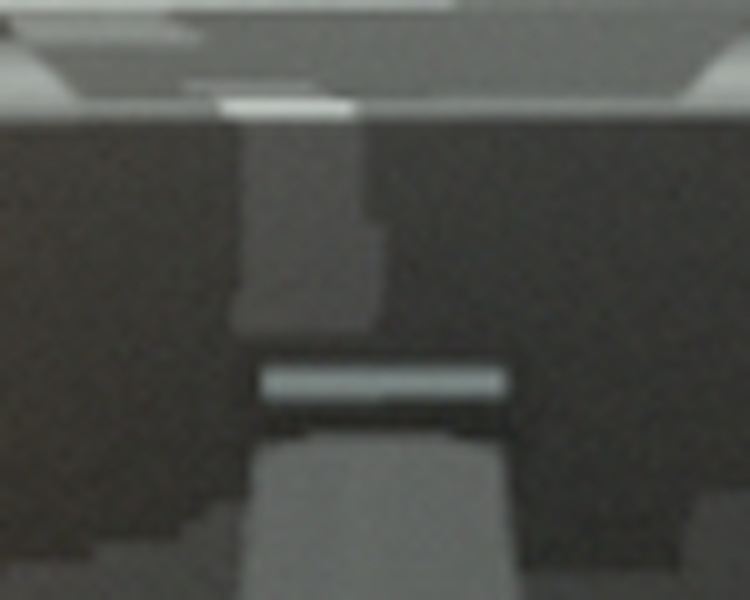

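View pics/s14.png

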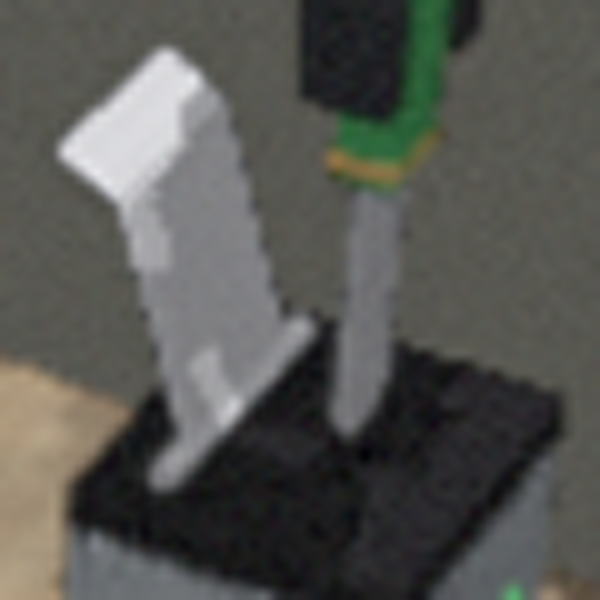

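Tip and slot now agree within about 0.5 mm both ways (wrist rows 217.7 against 214.5 after the drop; columns 277.5 against 277.9). Lowering gently.

play_rows(targets=[[[0, 0, 0], [0, 0, -0.12], 255], [[0, 0, 0], [0, 0, -0.12], 255], [[0, 0, 0], [0, 0, -0.1], 255], [[0, 0, 0], [0, 0, 0], 255], [[0, 0, 0], [0, 0, 0], 255]])

```text
clock: 17.0
tool_pos: [0.5259, -0.1858, 0.1824]
eef_rot: [-0.707, -0.017, 0.707, -0.016]
contact_force: [0.3, -0.0, -1.8]
opening: 0.266
```

```bash
python3 - <<'E'
from geo import *
m,w=avg(3); s=r.snapshot('side'); crop(s,310,110,60,60,10,'s15.png'); crop(w,240,175,75,60,10,'w15.png')
E
```

```text
avg pos [ 0.526  -0.1859  0.1826] sd [0.     0.     0.0001] x,y ax [-2.000e-04  3.000e-04 -1.000e+00  4.610e-02 -9.989e-01 -4.000e-04] t 17.15 F [-0.4 -0.4 -0.1]
```

View pics/w15.png

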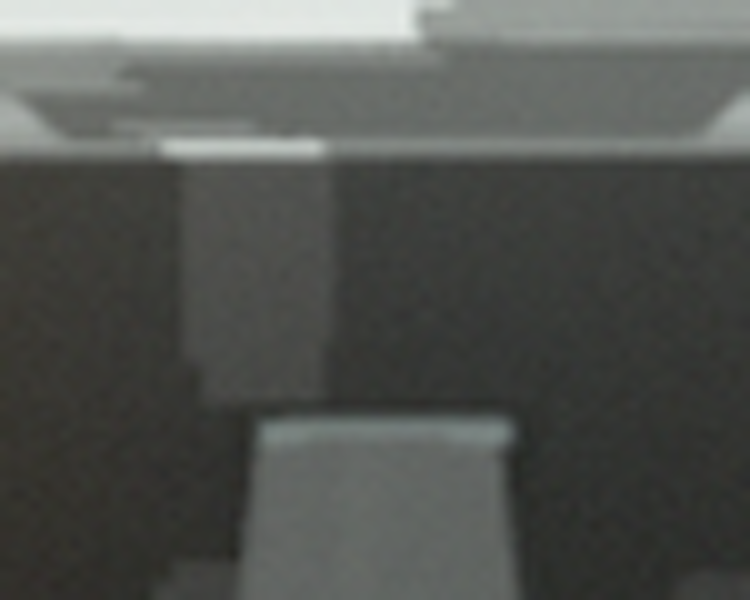

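View pics/s15.png

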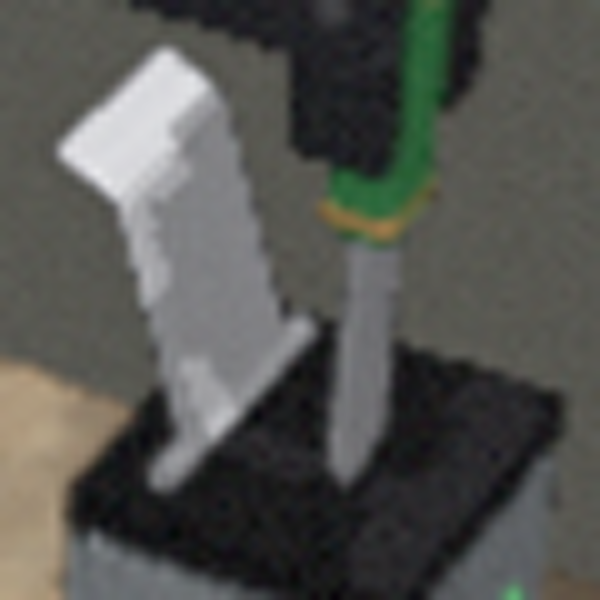

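No contact, and the tip is entering the slot. Lowering further, slowly.

play_rows(targets=[[[0, 0, 0], [0, 0, -0.06], 255], [[0, 0, 0], [0, 0, -0.06], 255], [[0, 0, 0], [0, 0, -0.06], 255], [[0, 0, 0], [0, 0, 0], 255]])

```text
clock: 17.6
tool_pos: [0.5257, -0.1857, 0.1749]
eef_rot: [-0.707, -0.017, 0.707, -0.016]
contact_force: [-0.9, 1.0, -0.9]
opening: 0.267
```

play_rows(targets=[[[0, 0, 0], [0, 0, -0.06], 255], [[0, 0, 0], [0, 0, -0.06], 255], [[0, 0, 0], [0, 0, -0.06], 255], [[0, 0, 0], [0, 0, 0], 255]])

```text
clock: 18.0
tool_pos: [0.5257, -0.1858, 0.1678]
eef_rot: [-0.707, -0.017, 0.707, -0.016]
contact_force: [1.0, -0.8, -1.2]
opening: 0.267
```

```bash
python3 - <<'E'
from geo import *
m,w=avg(5); s=r.snapshot('side'); crop(s,310,110,60,60,10,'s16.png'); crop(w,240,175,75,60,10,'w16.png')
print(r.get_state()['moment'])
E
```

```text
avg pos [ 0.526  -0.1858  0.1681] sd [0.0001 0.     0.0001] x,y ax [-4.000e-04  4.000e-04 -1.000e+00  4.620e-02 -9.989e-01 -4.000e-04] t 18.25 F [ 0.8 -0.4 -1.4]
[-0.03088951  0.03035641  0.03068181]
```

View pics/w16.png

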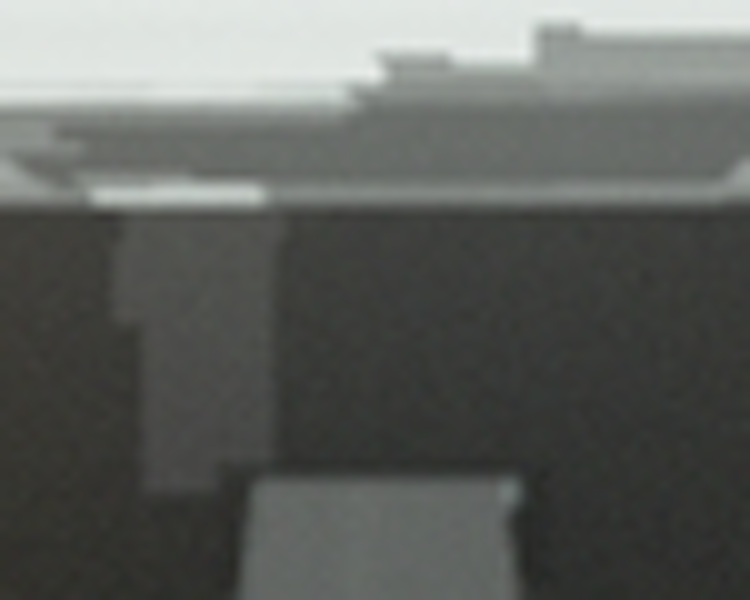

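View pics/s16.png

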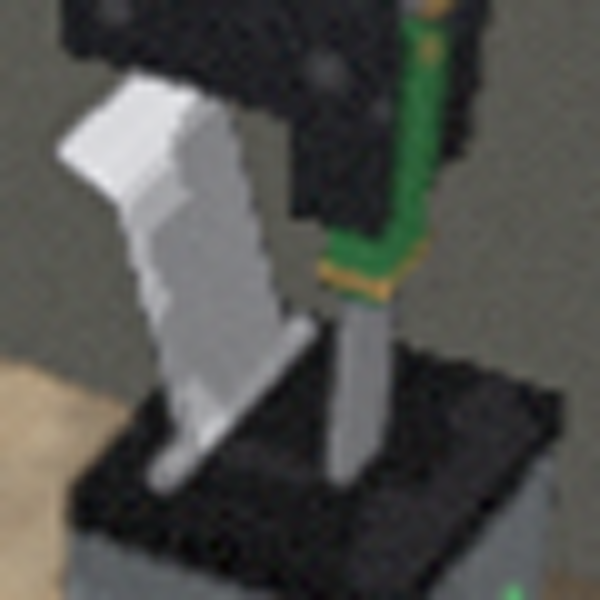

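play_rows(targets=[[[0, 0, 0], [0, 0, -0.06], 255], [[0, 0, 0], [0, 0, -0.06], 255], [[0, 0, 0], [0, 0, -0.06], 255], [[0, 0, 0], [0, 0, -0.06], 255], [[0, 0, 0], [0, 0, 0], 255]])

```text
clock: 18.8
tool_pos: [0.5258, -0.1858, 0.1581]
eef_rot: [-0.707, -0.017, 0.707, -0.016]
contact_force: [-0.2, 0.8, -1.1]
opening: 0.267
```

play_rows(targets=[[[0, 0, 0], [0, 0, -0.06], 255], [[0, 0, 0], [0, 0, -0.06], 255], [[0, 0, 0], [0, 0, -0.06], 255], [[0, 0, 0], [0, 0, -0.06], 255], [[0, 0, 0], [0, 0, 0], 255]])

```text
clock: 19.3
tool_pos: [0.5258, -0.1858, 0.1486]
eef_rot: [-0.707, -0.017, 0.707, -0.016]
contact_force: [0.2, -0.2, -1.1]
opening: 0.263
```

```bash
python3 - <<'E'
from geo import *
m,w=avg(4); s=r.snapshot('side'); crop(s,300,90,75,75,8,'s17.png'); print(r.get_state()['moment'])
E
```

```text
avg pos [ 0.526  -0.1859  0.1489] sd [0.0001 0.     0.0001] x,y ax [-4.000e-04  4.000e-04 -1.000e+00  4.620e-02 -9.989e-01 -4.000e-04] t 19.5 F [ 1.  -0.1 -0.4]
[ 0.02954075 -0.01708673 -0.03070682]
```

View pics/s17.png

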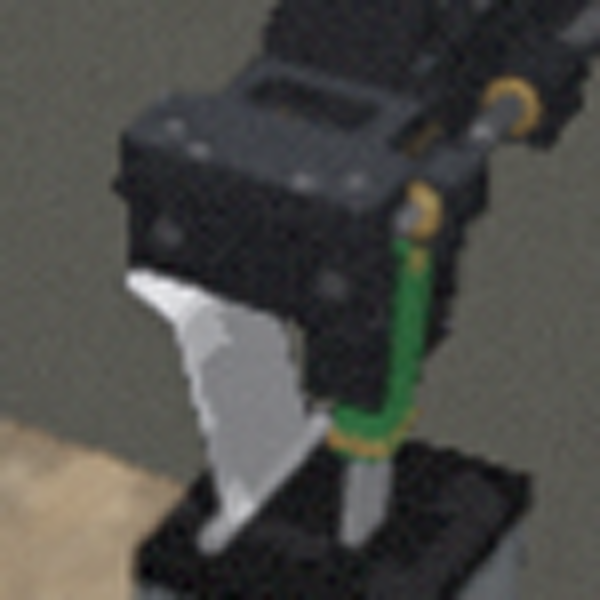

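About 26 mm of blade still shows, so the tip is about 39 mm down. Going 8 mm further.

play_rows(targets=[[[0, 0, 0], [0, 0, -0.05], 255], [[0, 0, 0], [0, 0, -0.05], 255], [[0, 0, 0], [0, 0, -0.05], 255], [[0, 0, 0], [0, 0, -0.05], 255], [[0, 0, 0], [0, 0, 0], 255]])

```text
clock: 20.05
tool_pos: [0.5258, -0.1858, 0.1407]
eef_rot: [-0.707, -0.017, 0.707, -0.016]
contact_force: [-0.1, -0.7, -0.7]
opening: 0.269
```

play_rows(targets=[[[0, 0, 0], [0, 0, 0], 255], [[0, 0, 0], [0, 0, 0], 255], [[0, 0, 0], [0, 0, 0], 255]])

```text
clock: 20.35
tool_pos: [0.526, -0.1859, 0.1411]
eef_rot: [-0.707, -0.016, 0.707, -0.016]
contact_force: [0.3, 0.3, -0.7]
opening: 0.267
```

```bash
python3 - <<'E'
from geo import *
m,w=avg(4); s=r.snapshot('side');t=r.snapshot('top'); crop(s,300,90,75,75,8,'s18.png'); print(r.get_state()['moment'],np.abs(r.get_state()['qd']).max())
cv2.imwrite('pics/t18.png',t['color'][:,:,::-1])
E
```

```text
avg pos [ 0.526  -0.1859  0.1411] sd [0. 0. 0.] x,y ax [-2.000e-04  4.000e-04 -1.000e+00  4.620e-02 -9.989e-01 -4.000e-04] t 20.55 F [ 0.3  0.3 -1.4]
[-0.01054472 -0.0140203   0.02591365] 0.0018210375842460645
```

View pics/s18.png

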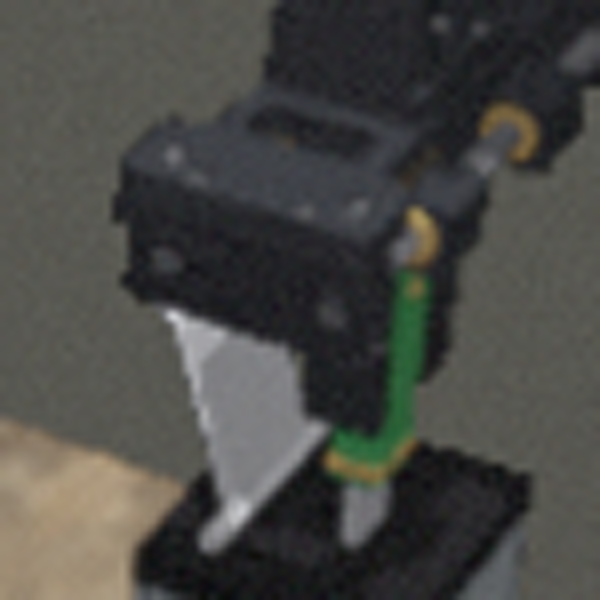

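View pics/t18.png

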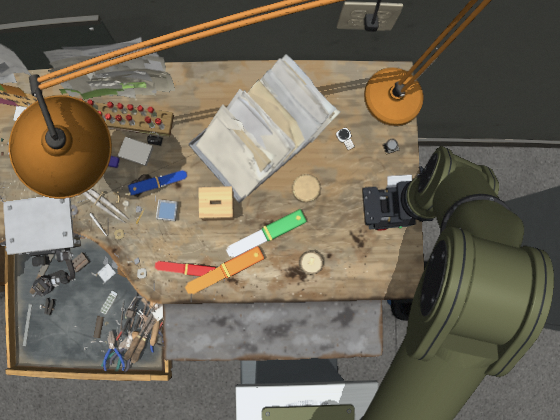

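The blade stands about 45–47 mm deep with no measurable force. The cover is open, and the pot (311,262), tin (306,188) and stone box (167,210) are at their starting pixels. Handing in.

```bash
python3 -c "
from plant import r
print(r.finish_job())"
```

```text
the job is handed in; nothing more can be done
None
```

I drew the small green scraper out of the tool block and levered the cover up and back with its tip. I then lowered the upright blade into the demagnetiser's slot and handed in at about 20.6 s of the 58 s, still holding it. No verdict was reported.

What the last checks showed:
- **Depth:** the tip is about 47 mm below the mouth by tool position and about 45 mm by the side picture, so about 20 mm of blade shows under the handle.
- **Alignment:** the tool is vertical within about 0.001 rad and yawed 0.046 rad, against about 0.047 rad measured for the demagnetiser.
- **Force and stillness:** the contact force reads about 1.5 N or less, which is its noise level, and the arm is still. I set the grip to 50 N, and the opening matches the 24 mm handle.
- **Cover:** it leans back at roughly 1.75 rad, estimated from where the tip pushed it. The hand's body sits an estimated 3 cm above its top edge.
- **Bystanders:** the flux pot, stone box and brass tin are at the same pixels in the top picture as at the start.

Things that disagreed or went wrong on the way:
- **First lever pose:** it ran into the wrist joint's limit, so I approached the lip from a more sideways heading instead.
- **Slot position:** my first estimate disagreed with the wrist picture by about 2–3 mm. I corrected this before lowering, and the blade went in without contact.
- **Look-alikes:** the four loose scrapers that stood upright in the first pictures were lying flat by my second look, before the gripper had come near them.

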